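Clear the jammed ball chute and hang the full basket to drip

TASK

The mill's grinding balls have jammed at the narrow neck of the run-off chute. Take the empty wire basket out of the drip stand's pan and hang it by its lip on the bar below the chute's mouth, nudge the blocking ball back up so that all the balls run down into the basket (again if they jam again), and put in the balls that lie in the low tray as well. When every ball is in, carry the basket back and hang it the same way on the drip stand's bar, upright, and let go; do not knock over the oil can.

Things in the scene. Friction and masses are not known exactly. Their poses are not given: they have to be found in the camera images.
- chute: run-off chute, fixed: smooth aluminium pan sloping down towards the robot, on a grey front plate and legs. Origin on the bench under the pan's lower end, which is the plate's front face; x horizontally away from the robot (up the pan), y left, z up. Pan floor 146 mm high at x = 0, rising 14 degrees to the end wall at x = 242 mm; walls 22 mm high, 3 mm thick. Freed balls roll down by themselves
- throat (a point): middle of the pan's floor at the upper end of the narrow track (chute x = 58 mm; chute axes). Below it the track is 44 mm wide (y -22 to 22), one ball wide; above it the pan is 66 mm wide (y -44 to 22): the left wall runs straight on, on the right a shoulder slants from x 58, y -22 to x 72, y -44 mm
- jam (a point): about where the lowest ball's centre is when jammed (chute axes): on the right, on the shoulder. The next ball leans between it and the left wall (20 to 27 mm farther up, 22 to 30 mm left) and pins it; this upper one is the blocking ball. Pushed some 50 mm up the pan it lets the lower one roll left into the track, and then follows. Balls behind may jam again like this
- chute_bar (a point): middle of the chute's hanging bar (chute axes): steel, 10 mm thick, along y, centre 130 mm above the bench and 19 mm in front of the plate (a 14 mm slot behind it). Brackets 6 mm wide hold it, their inner faces 78 mm to either side of the middle. With the basket hung on it, balls roll over the basket's lip into it
- drip_stand: drip stand, fixed: grey upright plate 184 mm wide, 170 mm high, with the same kind of hanging bar in front and a drip pan (rim 14 mm high, reaching 160 mm forward) at its foot. Origin on the bench under the middle of the plate's front face; x away from the robot, y left, z up
- drip_bar (a point): middle of the drip stand's hanging bar (drip stand axes): as on the chute, 10 mm thick, centre 130 mm above the bench, 19 mm in front of the plate, brackets' inner faces 78 mm to either side
- basket: open wire basket, 110 mm (x) by 140 mm (y), 85 mm deep, about 260 g empty; origin under the middle of its floor (3 mm thick), z up, x towards its back, where a folded lip hooks over a bar. It starts standing in the drip stand's pan, under the bar, its back to the plate. Two feet low on the back reach to x = 81 mm and rest on the plate behind a bar; hung, it leans 5 degrees, front lower
- handle (a point): middle of the basket's handle (basket axes): rubber sleeve 12 mm thick, 76 mm long along y, on a rigid wire arch across the basket; 150 mm above the basket's bottom, at basket x = 10 mm, to be taken from above. The arch's wires are 6 mm thick and come down at y = -68 and 68 mm
- lip (a point): middle of the lip's flat underside (basket axes): basket x = 64 mm, 82 mm above the basket's bottom. The lip is an upturned channel along y, 140 mm long, 18 mm wide inside (x 55 to 73), its rear flange 3 mm thick and 17 mm deep below this underside. Fully hung this point lies about 5 mm above a bar's centre and up to 4 mm in front of it, the flange behind the bar
- tray: low parts tray, 100 x 100 mm, fixed, lined with black foam 3 mm thick on which balls lie still; rim 12 mm high, 3 mm thick; origin under its middle
- ball_1: a white porcelain grinding ball, 36 mm across, 58 g; origin at its centre. Starts in the pan of the chute, part of the jam
- ball_2: a white porcelain grinding ball, 36 mm across, 58 g; origin at its centre. Starts in the pan of the chute, part of the jam
- ball_3: a white porcelain grinding ball, 36 mm across, 58 g; origin at its centre. Starts in the pan of the chute, behind the jam
- ball_4: a white porcelain grinding ball, 36 mm across, 58 g; origin at its centre. Starts in the pan of the chute, behind the jam
- ball_5: a white porcelain grinding ball, 36 mm across, 58 g; origin at its centre. Starts in the pan of the chute, behind the jam; may be absent
- ball_6: a white porcelain grinding ball, 36 mm across, 58 g; origin at its centre. Starts in the low tray on the bench; may be absent
- ball_7: a white porcelain grinding ball, 36 mm across, 58 g; origin at its centre. Starts in the low tray on the bench; may be absent
- ball_8: a white porcelain grinding ball, 36 mm across, 58 g; origin at its centre. Starts in the low tray on the bench; may be absent
- brown_bottle: a brown bottle standing fixed in the middle of the bench, in front: 76 mm across up to 130 mm, narrowing to a 32 mm neck, 205 mm high; origin under its middle. An obstacle, not to be handled
- grey_bottle: a grey bottle standing fixed close beside the chute's pan, on its left: 76 mm across up to 130 mm, narrowing to a 32 mm neck, 205 mm high; origin under its middle. An obstacle, not to be handled
- oil_can: a small brass oil can, 60 mm wide, spout to 119 mm, standing near the front left; origin under its middle, z up. A bystander
Mind the look-alikes: they are no part of the job. What is shaped like the ball_8 but brown or purple is not meant.

How it is judged:
On the way, in this order (a step that is already met when the one before it is completed fails the run):
1. the basket hangs by its lip on the chute's bar, upright and let go (distance between lip and chute_bar below 0.014 m and z of lip in the frame of chute_bar below 0.009 m and angle between basket's own z axis and vertical below 0.2 rad and contact force between the fingers and basket below 0.2 N), for 0.3 s.
2. every ball lies in the basket while it hangs on the chute's bar, let go (all of step 1 and x of ball_1 in the frame of basket between -0.055 and 0.055 m and y of ball_1 in the frame of basket between -0.07 and 0.07 m and z of ball_1 in the frame of basket between 0 and 0.08 m and x of ball_2 in the frame of basket between -0.055 and 0.055 m and y of ball_2 in the frame of basket between -0.07 and 0.07 m and z of ball_2 in the frame of basket between 0 and 0.08 m and x of ball_3 in the frame of basket between -0.055 and 0.055 m and y of ball_3 in the frame of basket between -0.07 and 0.07 m and z of ball_3 in the frame of basket between 0 and 0.08 m and x of ball_4 in the frame of basket between -0.055 and 0.055 m and y of ball_4 in the frame of basket between -0.07 and 0.07 m and z of ball_4 in the frame of basket between 0 and 0.08 m and x of ball_5 in the frame of basket between -0.055 and 0.055 m and y of ball_5 in the frame of basket between -0.07 and 0.07 m and z of ball_5 in the frame of basket between 0 and 0.08 m and x of ball_6 in the frame of basket between -0.055 and 0.055 m and y of ball_6 in the frame of basket between -0.07 and 0.07 m and z of ball_6 in the frame of basket between 0 and 0.08 m and x of ball_7 in the frame of basket between -0.055 and 0.055 m and y of ball_7 in the frame of basket between -0.07 and 0.07 m and z of ball_7 in the frame of basket between 0 and 0.08 m and x of ball_8 in the frame of basket between -0.055 and 0.055 m and y of ball_8 in the frame of basket between -0.07 and 0.07 m and z of ball_8 in the frame of basket between 0 and 0.08 m), for 0.3 s.
At the end, for the whole second after the job is handed in: The basket hangs on the drip stand's bar: the middle of its lip within 14 mm of the bar's middle and at most 9 mm above the bar's centre, the basket within 0.2 rad of upright, at rest and let go, with every ball that is present inside it below the rim (x of ball_1 in the frame of basket between -0.055 and 0.055 m and y of ball_1 in the frame of basket between -0.07 and 0.07 m and z of ball_1 in the frame of basket between 0 and 0.08 m and x of ball_2 in the frame of basket between -0.055 and 0.055 m and y of ball_2 in the frame of basket between -0.07 and 0.07 m and z of ball_2 in the frame of basket between 0 and 0.08 m and x of ball_3 in the frame of basket between -0.055 and 0.055 m and y of ball_3 in the frame of basket between -0.07 and 0.07 m and z of ball_3 in the frame of basket between 0 and 0.08 m and x of ball_4 in the frame of basket between -0.055 and 0.055 m and y of ball_4 in the frame of basket between -0.07 and 0.07 m and z of ball_4 in the frame of basket between 0 and 0.08 m and x of ball_5 in the frame of basket between -0.055 and 0.055 m and y of ball_5 in the frame of basket between -0.07 and 0.07 m and z of ball_5 in the frame of basket between 0 and 0.08 m and x of ball_6 in the frame of basket between -0.055 and 0.055 m and y of ball_6 in the frame of basket between -0.07 and 0.07 m and z of ball_6 in the frame of basket between 0 and 0.08 m and x of ball_7 in the frame of basket between -0.055 and 0.055 m and y of ball_7 in the frame of basket between -0.07 and 0.07 m and z of ball_7 in the frame of basket between 0 and 0.08 m and x of ball_8 in the frame of basket between -0.055 and 0.055 m and y of ball_8 in the frame of basket between -0.07 and 0.07 m and z of ball_8 in the frame of basket between 0 and 0.08 m and distance between lip and drip_bar below 0.014 m and z of lip in the frame of drip_bar below 0.009 m and angle between basket's own z axis and vertical below 0.2 rad and contact force between the fingers and basket below 0.2 N and linear speed of basket below 0.02 m/s); the robot touches nothing.
It fails at once if the oil can is knocked over (angle between oil_can's own z axis and vertical above 0.6 rad).
Of ball_5, ball_6, ball_7, ball_8 only 2 to 4 are there at a start; the rules pass over those that are not, and their reading is None.
At some moment in a run one of ball_6, ball_7, ball_8 may be knocked a few centimetres aside while the robot is not near it.
It also fails if it takes over 210 s, if anything falls off the work surface, if the arm or the gripper's body presses on something with over 40 N, if the wrist force passes 120 N, or if a joint passes its speed limit or range.

ROBOT

A 7-joint arm with a two-finger parallel gripper is mounted at the origin on a cart in front of the work surface, level with it; the furniture and walls round the work are solid. World frame = base frame: x ahead of the robot, y to its left, z up, the work surface at z = 0. Lengths are in m, angles in rad, forces in N, time in s.
With the tool pointing down it reaches from about 0.35 to 0.9 m from the base axis. Payload 19.9 kg.
Tool frame: the origin (TCP) lies between the finger pads; the fingertips stand 19 mm ahead of it and the grasp point (between the pads) is the TCP; z points along the fingers, y is the direction in which the jaws open and shut (so a half turn about z gives the same grasp; the last joint's range is limited). The gripper opens to 94 mm and grips with 3 to 60 N. Pads are 16 mm wide; open, the fingers measure 119 mm over their backs; the gripper's body (75 mm by 177 mm) begins 78 mm behind the grasp point.
Start: joints at [-1.222, 0.417, -0.01, 1.614, 0.005, 1.111, -0.053], TCP at [0.237, 0.578, 0.224] pointing down, gripper open.
Joint ranges: [-2.81, 2.81], [-0.39, 2.02], [-1.27, 1.25], [0.06, 2.57], [-1.19, 4.33], [0.19, 2], [-2.82, 2.82]. Speed limits (rad/s): [1.89, 1.89, 2.39, 2.39, 3.01, 3.01, 3.01].

INTERFACE

Orientations are given as a 3x3 rotation matrix whose columns are the frame's x, y, z axes.
In Python, from rig import robot gives the robot as it stands. Calls block until the motion is done:
- robot.move_ptp(position, orientation): joint-space move of the TCP to a pose.
- robot.move_linear(position, velocity=0.15, frame=None, threshold=None): straight line of the TCP; frame=None keeps the orientation; velocity is the mean speed in m/s. With threshold (N) it stops when the force on the tool has changed by that much, and returns True; else False.
- robot.goto_joints(angles): joint-space move.
- robot.gripper_to(opening): finger opening in m; the grip force is fixed at half the most; returns when the fingers have stopped.
- robot.pause(seconds).
- robot.ik(position, orientation): joint angles nearest the present ones, or None.
- robot.get_state(): the state.
- robot.grab_frame(name): name is "scene" or "top"; returns the picture (384x512x3 uint8, red, green, blue); there is no depth.
- robot.camera_info(name): a dict with "fx", "fy", "cx", "cy" (pixels), "rvec" (rotation vector, rad) and "tvec" (3), from world to camera coordinates, as OpenCV has them. Camera axes: x right, y down, z forward; pixel columns grow to the right and rows downward; lengths in m; the calibration is good to about 2 mm. A picture is of the moment at which its call begins. camera_info takes no time and is no camera call.
A pose or a line that the arm cannot do raises robot.PlanningError and nothing moves.
- robot.sign_off(): hands the job in, once; it reports no verdict.
The state is a dict: "time": time; "qpos": joint angles; "joint_vel": joint speeds; "effort": joint torques, N m; "ee_pos": TCP position; "tool_rot": TCP orientation; "force": force on the tool from outside, world axes, zero at the start; "moment": the same for the moment, N m; "opening": finger opening in m.
Only numpy, scipy, OpenCV 4.12 (cv2) and the standard library are available. Lean on these libraries where they do the work, as an engineer would, in place of code of your own. Each camera call takes 0.05 s, during which the arm holds its last target.

## Working session

There is one attempt and no reset: what is moved stays moved. The work goes in short steps, each a Python script; the robot and the scene stay as the last script left them, time stands still between calls to the robot, and variables do not carry over. Pictures are saved under pics/ and viewed, and the job is handed in when it is done.

```bash
mkdir -p pics; ls
python3 - <<'E'
from rig import robot
import cv2
for n in ["scene","top"]:
    im=robot.grab_frame(n); cv2.imwrite(f"pics/{n}0.png",cv2.resize(im[:,:,::-1],(800,600),interpolation=cv2.INTER_CUBIC))
    print(n,robot.camera_info(n))
s=robot.get_state();print(s["time"],s["tool_rot"],s["opening"],s["force"])
E
```

```text
pics
scene {'fx': 418.8732955353075, 'fy': 418.8732955353075, 'cx': 252.43380680640487, 'cy': 193.82412646075122, 'rvec': array([ 1.84753469, -1.11411756,  0.65278704]), 'tvec': array([0.00319907, 0.40749507, 0.53232072])}
top {'fx': 415.8366548984707, 'fy': 415.8366548984707, 'cx': 252.92393191159653, 'cy': 193.09971332404092, 'rvec': array([ 2.16999512, -2.17233186,  0.06711628]), 'tvec': array([0.29802462, 0.49335013, 1.01683121])}
0.1 [[-9.24996671e-01  3.79975069e-01 -3.24536849e-04]
 [ 3.79975203e-01  9.24996185e-01 -9.50299356e-04]
 [-6.08947161e-05 -1.00233970e-03 -9.99999496e-01]] 0.09365737726108699 [-0.47616442 -0.28491958  0.14034397]
```

View pics/scene0.png

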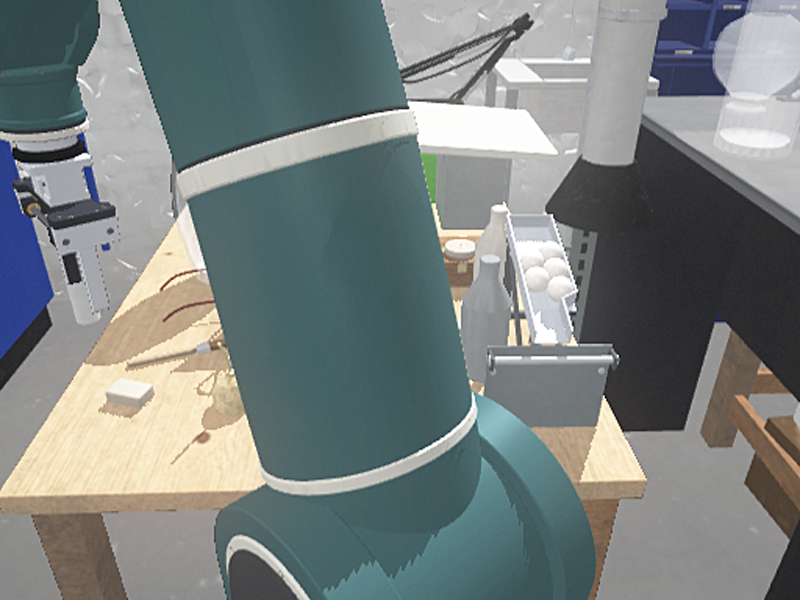

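View pics/top0.png

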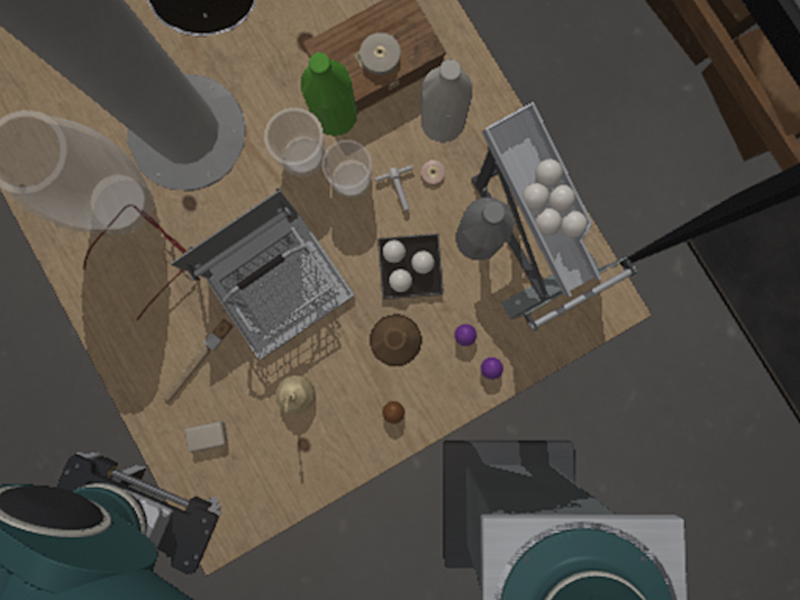

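```bash
cat > h.py <<'E'
import numpy as np, cv2
from rig import robot
def cam(n):
    c=robot.camera_info(n);R=cv2.Rodrigues(c["rvec"])[0];K=np.array([[c["fx"],0,c["cx"]],[0,c["fy"],c["cy"]],[0,0,1.]])
    return K,R,np.array(c["tvec"])
def p2w(n,u,v,z):
    K,R,t=cam(n);d=R.T@np.linalg.solve(K,[u,v,1.]);o=-R.T@t
    return o+d*(z-o[2])/d[2]
def w2p(n,P):
    K,R,t=cam(n);return cv2.projectPoints(np.atleast_2d(np.array(P,float)),cv2.Rodrigues(R)[0],t,K,None)[0][:,0]
def crop(n,x0,y0,w,h,name,s=6,im=None):
    if im is None: im=robot.grab_frame(n)
    c=cv2.resize(im[y0:y0+h,x0:x0+w,::-1],None,fx=s,fy=s,interpolation=cv2.INTER_CUBIC)
    for i in range(0,w,10):
        cv2.putText(c,str(x0+i),(i*s,8),0,.3,(0,255,255),1);cv2.line(c,(i*s,10),(i*s,14),(0,255,255),1)
    for i in range(0,h,10):
        cv2.putText(c,str(y0+i),(0,i*s+4),0,.3,(0,255,255),1);cv2.line(c,(20,i*s),(24,i*s),(0,255,255),1)
    cv2.imwrite("pics/"+name,c); return im
def Rz(a): c,s=np.cos(a),np.sin(a);return np.array([[c,-s,0],[s,c,0],[0,0,1.]])
E
python3 - <<'E'
from h import *
im=crop("top",298,60,122,100,"chute.png",5)
crop("top",298,140,122,80,"chute2.png",6,im)
crop("top",105,115,125,120,"drip.png",5,im)
crop("top",225,140,110,110,"mid.png",5,im)
for n in["scene","top"]:
    K,R,t=cam(n);print(-R.T@t)
E
```

```text
[-0.23387578 -0.11637529  0.61740321]
[0.40990751 0.27794653 1.05871634]
```

View pics/chute.png

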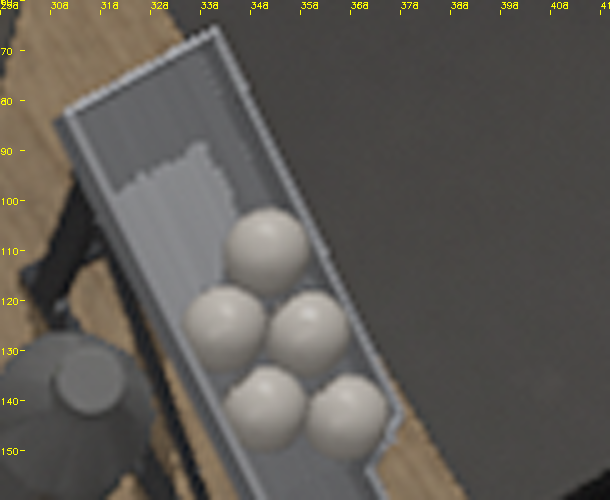

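View pics/chute2.png

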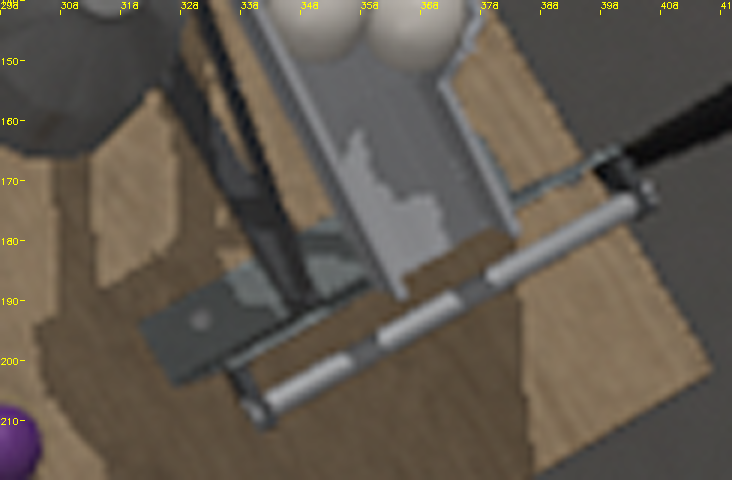

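View pics/drip.png

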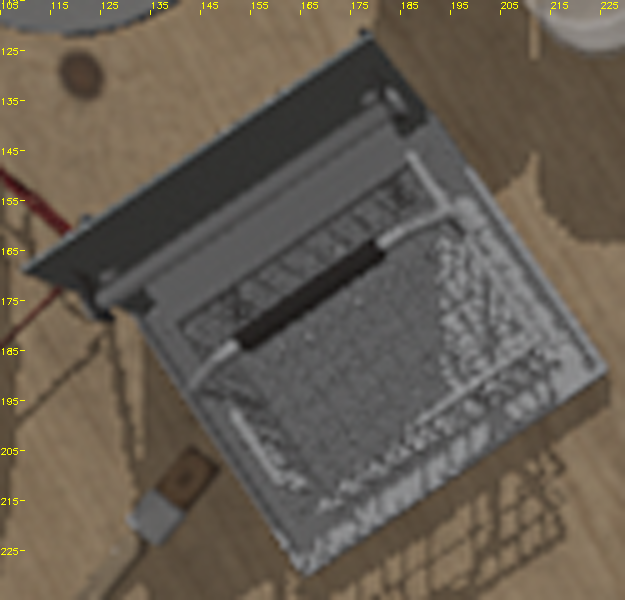

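View pics/mid.png

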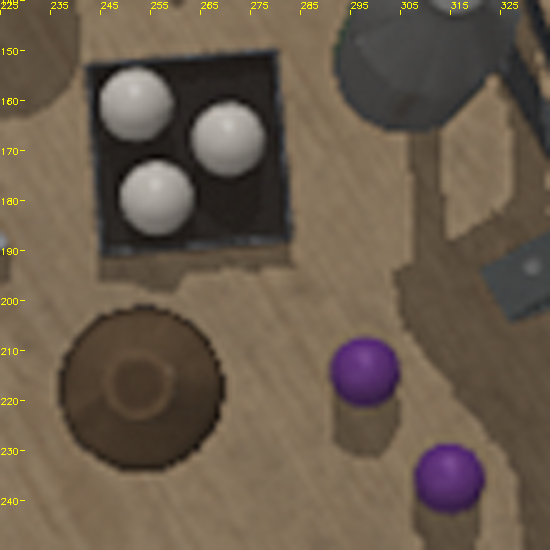

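```bash
cat > fit.py <<'E'
from h import *
from scipy.optimize import least_squares
def fit(n,obs,x0):
    P=np.array([o[0] for o in obs],float);uv=np.array([o[1] for o in obs],float)
    def f(q):
        W=P@Rz(q[2]).T+[q[0],q[1],0]
        return (w2p(n,W)-uv).ravel()
    r=least_squares(f,x0,loss="soft_l1");return r.x,f(r.x).reshape(-1,2)
t=np.tan(np.radians(14))
def wt(x):return .146+x*t+.022/np.cos(np.radians(14))
E
python3 - <<'E'
from fit import *
for u,v,z in [(342.7,207.5,.13),(403.8,173.8,.13),(341.5,208,.13),(405.5,172,.13)]: print(p2w("top",u,v,z))
# chute: pan corners
obs=[((-.019,.078,.13),(342,208)),((-.019,-.078,.13),(404.6,173.2)),
((.0,.0235,wt(0)),(364.8,189)),((0,-.0235,wt(0)),(384,178.5)),
((.2435,.0235,wt(.242)),(312,82.5)),((.2435,-.0455,wt(.242)),(341,66.5)),
((.072,-.0455,wt(.072)),(377.5,142)),]
q,r=fit("top",obs,[.5,0,-.4]);print("chute",q,r.round(1).tolist())
obs=[((0,.092,.17),(111,168)),((0,-.092,.17),(179,122.5)),((-.16,.092,.014),(166,229)),((-.16,-.092,.014),(226,189))]
q,r=fit("top",obs,[.5,.5,.4]);print("drip",q,r.round(1).tolist())
for uv in [(351,109),(343,125.5),(360,126),(351,142),(367.5,143)]:
  print(uv,p2w("top",*uv,.18))
for uv in [(250.3,160.5),(268.8,167),(254.3,178)]: print("tray ball",p2w("top",*uv,.021))
print("handle",p2w("top",*( (154+181.5)/2),0.15) if 0 else [p2w("top",u,v,.156) for u,v in [(154,183),(181.5,164.5)]])
print("brown",p2w("top",252.5,216,.19),"can",p2w("top",295/1.5625,393/1.5625,.06),"grey",p2w("top",316,136,.2))
print("tray c",[p2w("top",u,v,.012) for u,v in [(242,153),(280,150.5),(283,187),(245,190)]])
E
```

```text
[0.45247371 0.0956281  0.13      ]
[ 0.52763398 -0.04167175  0.13      ]
[0.45136356 0.0983081  0.13      ]
[ 0.53167411 -0.04556422  0.13      ]
chute [0.50266728 0.03504694 0.50709368] [[1.5, 1.4], [-0.4, 2.2], [-0.1, -0.5], [-0.2, -0.6], [-0.4, -0.4], [-0.1, -0.6], [0.4, 0.3]]
drip [0.58717552 0.52981072 0.59032791] [[-1.7, 0.5], [1.2, -0.8], [-0.4, 0.5], [0.5, -0.2]]
(351, 109) [0.66162396 0.08397162 0.18      ]
(343, 125.5) [0.6257165  0.10170764 0.18      ]
(360, 126) [0.62444989 0.06552761 0.18      ]
(351, 142) [0.58987167 0.08535185 0.18      ]
(367.5, 143) [0.58756644 0.05039985 0.18      ]
tray ball [0.57625287 0.30411453 0.021     ]
tray ball [0.55959183 0.25756966 0.021     ]
tray ball [0.53184713 0.29405775 0.021     ]
handle [array([0.50551012, 0.51190155, 0.156     ]), array([0.54624208, 0.45195433, 0.156     ])]
brown [0.43219831 0.29523731 0.19      ] can [0.35087    0.45010564 0.06      ] grey [0.59878344 0.16230149 0.2       ]
tray c [array([0.59705263, 0.32549093, 0.012     ]), array([0.60312604, 0.22877554, 0.012     ]), array([0.50985189, 0.22172557, 0.012     ]), array([0.50243697, 0.31773045, 0.012     ])]
```

```bash
cat > ov.py <<'E'
from fit import *
def seg(im,n,q,segs,x0,y0,w,h,name,s=6):
    c=cv2.resize(im[y0:y0+h,x0:x0+w,::-1],None,fx=s,fy=s,interpolation=cv2.INTER_CUBIC)
    for a,b,col in segs:
        W=np.array([a,b],float)@Rz(q[2]).T+[q[0],q[1],0 if len(q)<4 else q[3]]
        p=(w2p(n,W)+.5-[x0,y0])*s
        cv2.line(c,tuple(int(v) for v in p[0]),tuple(int(v) for v in p[1]),col,1,cv2.LINE_AA)
    cv2.imwrite("pics/"+name,c)
Y=(0,255,255);G=(0,255,0);M=(255,0,255)
def bar():
    return [((-.024,-.078,.13),(-.024,.078,.13),Y),((-.014,-.078,.13),(-.014,.078,.13),Y),((-.019,-.078,.13),(-.019,-.084,.13),Y),((-.019,.078,.13),(-.019,.084,.13),Y)]
def chute():
    s=bar()
    for y,x1 in((.022,.242),(-.022,.058)): s+=[((0,y,wt(0)),(x1,y,wt(x1)),G),((0,y,.146),(x1,y,.146+x1*t),M)]
    s+=[((.058,-.022,wt(.058)),(.072,-.044,wt(.072)),G),((.072,-.044,wt(.072)),(.242,-.044,wt(.242)),G),((.242,.022,wt(.242)),(.242,-.044,wt(.242)),G),((0,-.022,.146),(0,.022,.146),M)]
    return s
def drip():
    return bar()+[((0,-.092,.17),(0,.092,.17),G),((-.16,-.092,.014),(-.16,.092,.014),G),((-.16,-.092,.014),(0,-.092,.014),G),((-.16,.092,.014),(0,.092,.014),G)]
def basket():
    s=[]
    for z in(.085,):
        c=[(-.055,-.07,z),(.055,-.07,z),(.055,.07,z),(-.055,.07,z)]
        s+=[(c[i],c[(i+1)%4],Y) for i in range(4)]
    s+=[((.01,-.038,.15),(.01,.038,.15),M),((.075,-.07,.085),(.075,.07,.085),Y)]
    return s
E
python3 - <<'E'
from ov import *
im=robot.grab_frame("top")
seg(im,"top",[.5027,.0350,.507],chute(),298,60,122,150,"ovc.png",5)
q=[.5872,.5298,.590]
seg(im,"top",q,drip(),105,115,125,120,"ovd.png",5)
o=np.array([.526,.482])-.01*Rz(.59)[:2,0]
seg(im,"top",[*o,.59,.003],basket(),105,115,125,120,"ovb.png",5)
print(o)
E
```

```text
[0.51769059 0.47643639]
```

View pics/ovc.png

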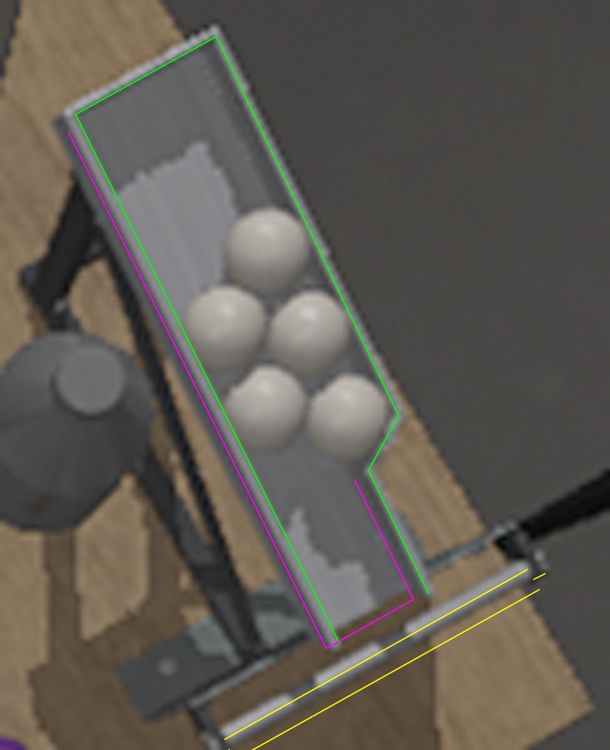

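View pics/ovd.png

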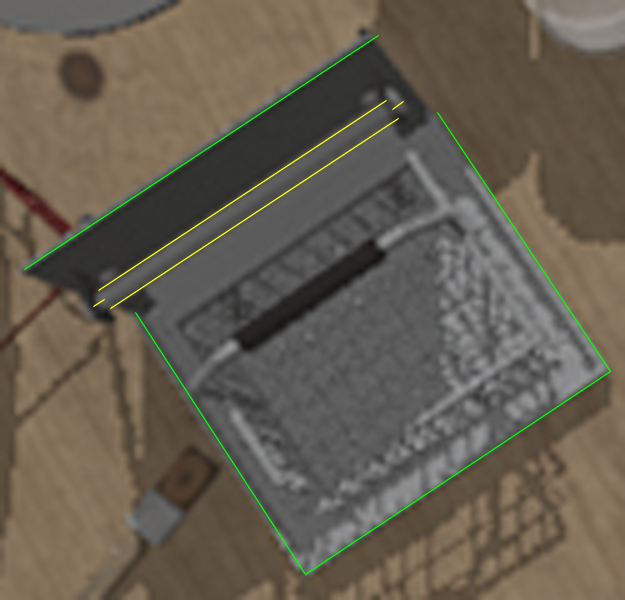

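View pics/ovb.png

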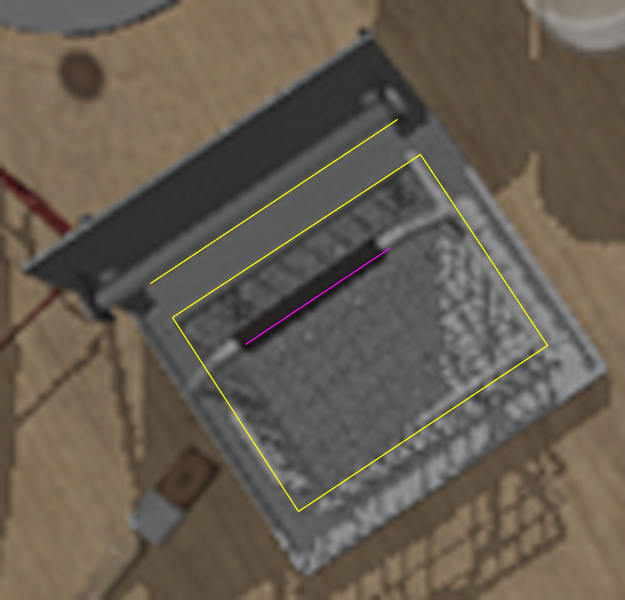

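Run:
```python
from ov import *
im=robot.grab_frame("scene")
seg(im,"scene",[.5027,.0350,.507],[],300,130,110,90,"sc0.png",7)
seg(im,"scene",[.5027,.0350,.507],chute()+[((0,.084,.13),(0,-.084,.13),M)],300,130,110,150,"sc1.png",5)
```

```text
(no output)
```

View pics/sc1.png

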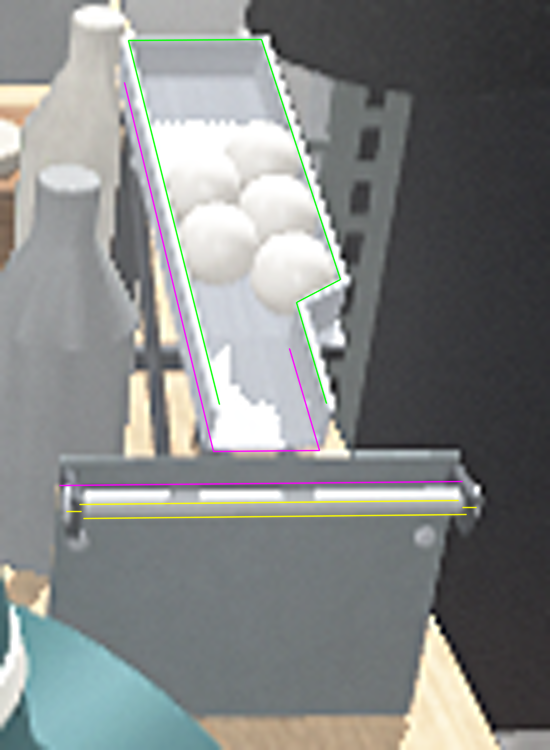

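View pics/sc0.png

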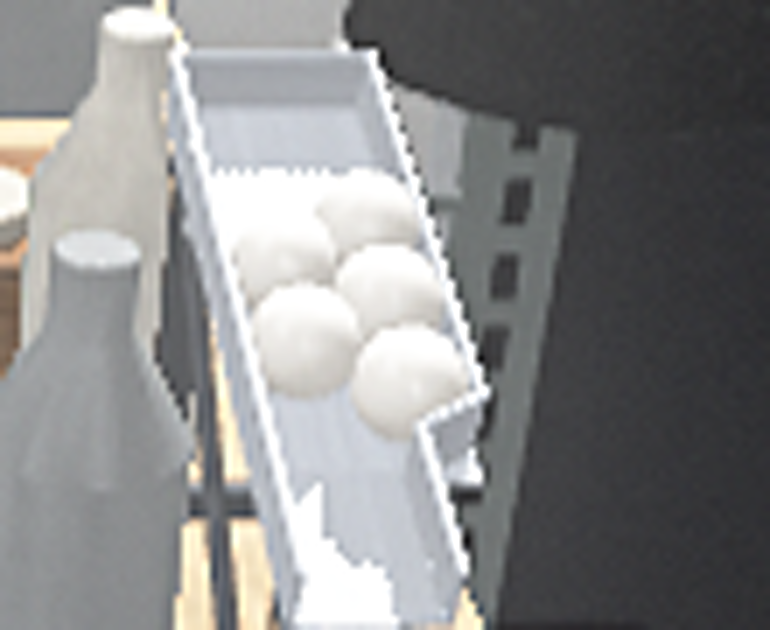

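Run:
```python
from h import *
im=crop("scene",308,218,92,25,"z1.png",8)
im=crop("top",335,165,75,50,"z2.png",10)
```

```text
(no output)
```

View pics/z1.png

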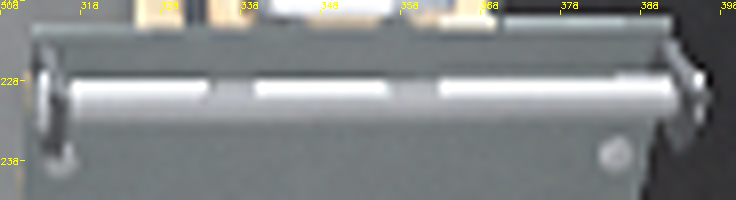

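View pics/z2.png

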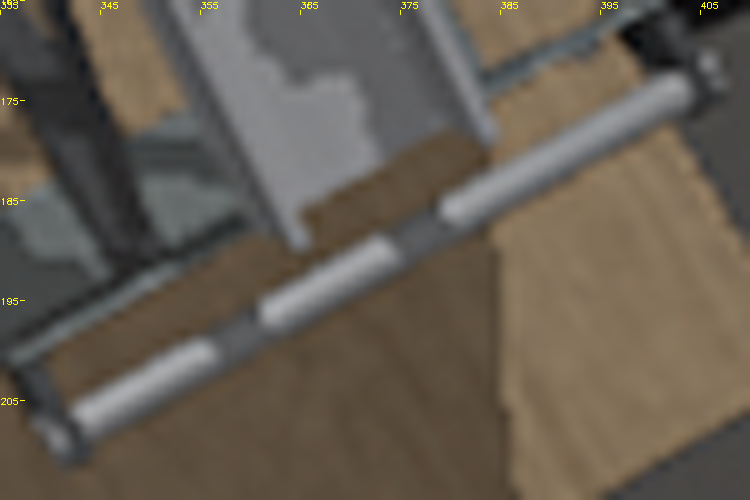

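```bash
cat > bar.py <<'E'
from h import *
from scipy.optimize import least_squares
def fitbar(top,scene=None,z=.13,hw=.078):
    # top=(left,right) px of the inner bar ends
    def f(q):
        e=np.array([-np.sin(q[2]),np.cos(q[2])])*hw
        W=np.array([[*(q[:2]+e),z],[*(q[:2]-e),z]])
        r=[(w2p("top",W)-top).ravel()]
        if scene is not None: r.append((w2p("scene",W)-scene).ravel())
        return np.concatenate(r)
    r=least_squares(f,[.5,.2,.5]);return r.x,f(r.x).round(1)
E
python3 - <<'E'
from bar import *
T=np.array([(342.3,206.5),(403.8,173.5)]);S=np.array([(316,229.9),(391.5,229.5)])
print(fitbar(T));print(fitbar(T,S))
E
```

```text
(array([0.49150283, 0.02739307, 0.48942593]), array([ 0.1, -0.1, -0.1,  0.1]))
(array([0.49157988, 0.02757778, 0.49305145]), array([ 0.1,  0. , -0.3, -0.1, -0.2, -0. ,  0.3,  0.2]))
```

Run:
```python
from h import *
im=robot.grab_frame("top")
g=np.clip(im.astype(float)*2.0,0,255).astype(np.uint8)
crop("top",112,118,90,72,"z3.png",8,g)
```

```text
(no output)
```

View pics/z3.png

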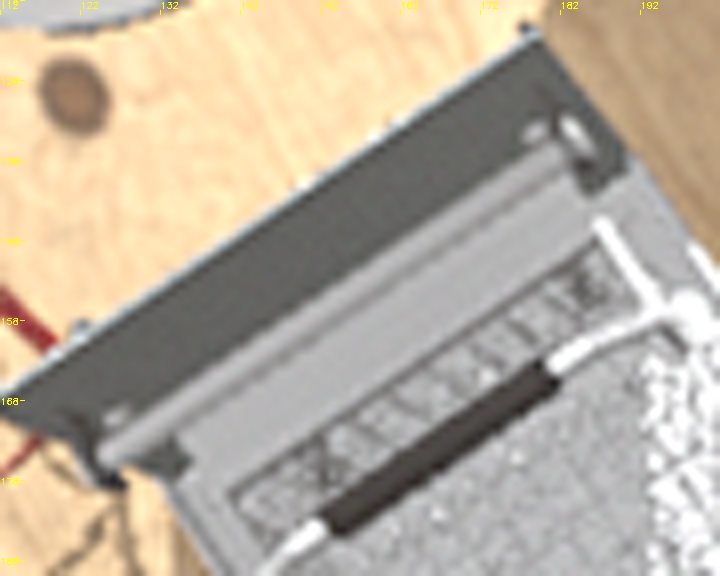

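Run:
```python
from bar import *
print(fitbar(np.array([(125.25,173.6),(181.75,136.8)])))
print(fitbar(np.array([(152.5,182.7),(180.9,164.6)]),z=.153,hw=.038))
R=np.eye(3)
def O(yaw,tilt=0):
    x=np.array([np.cos(yaw),np.sin(yaw),0]);y=x  # tool y along basket x (or minus)
    return x
for nm,p,yaw in[("drip",(.526,.484,.15),.59),("chute",(.445,.003,.21),.497),("tray",(.55,.27,.04),.5)]:
  for s in(1,-1):
    ty=s*np.array([np.cos(yaw),np.sin(yaw),0]);tz=np.array([0,0,-1.]);tx=np.cross(ty,tz)
    q=robot.ik(np.array(p),np.column_stack([tx,ty,tz]));print(nm,s,None if q is None else np.round(q,2))
```

```text
(array([0.57176758, 0.52082508, 0.58319526]), array([-0.7,  0.4,  0.7, -0.4]))
(array([0.52649346, 0.48493012, 0.57145707]), array([-0.4,  0.3,  0.4, -0.3]))
drip 1 [-0.9   0.65  0.18  1.43 -0.13  1.07 -0.11]
drip -1 [-0.51  0.68 -0.43  1.41  0.3   1.11  2.74]
chute 1 [-0.62  0.12  0.59  2.07 -0.08  0.97  0.51]
chute -1 [-1.06  0.19  1.09  2.08 -0.2   0.98 -2.51]
tray 1 [-0.68  0.63  0.23  1.78 -0.2   0.76  0.15]
tray -1 [-1.22  0.95  1.08  1.8  -0.98  1.04 -2.4 ]
```

```bash
cat >> h.py <<'E'
def O(yaw,tilt=0):
    ty=np.array([np.cos(yaw),np.sin(yaw),0]);tz=np.array([0,0,-1.]);tx=np.cross(ty,tz)
    R=np.column_stack([tx,ty,tz])
    if tilt: # rotate about basket y axis; positive = front lower
        e=np.array([-np.sin(yaw),np.cos(yaw),0]); R=cv2.Rodrigues(-e*tilt)[0]@R
    return R
def L(p,v=.15,**k): return robot.move_linear(np.array(p,float),velocity=v,**k)
def st(m=""):
    s=robot.get_state();print(m,"t%.1f"%s["time"],s["ee_pos"].round(4) if hasattr(s["ee_pos"],'round') else s["ee_pos"],"F",np.round(s["force"],1),"op %.4f"%s["opening"]);return s
def C(c,yaw,dx,dy=0): return np.array(c[:2])+Rz(yaw)[:2,0]*dx+Rz(yaw)[:2,1]*dy
DB=np.array([.5717,.5205]);DY=.586
CB=np.array([.4915,.0275]);CY=.50
H=np.array([.5265,.485]);HY=.58
E
python3 - <<'E'
from h import *
robot.gripper_to(.04)
robot.move_ptp(np.array([*H,.30]),O(HY)); st()
L([*H,.20],.15); st()
r=L([*H,.153],.06,threshold=8); print(r); st()
im=crop("top",100,110,140,110,"g1.png",5)
E
```

```text
t2.5 [0.5248 0.4864 0.2996] F [1.3 0.8 0. ] op 0.0401
 t3.4 [0.5267 0.4855 0.2011] F [-0.6  1.   0.8] op 0.0402
False
 t4.3 [0.5267 0.4851 0.1534] F [ 0.1 -1.2  0.9] op 0.0401
```

View pics/g1.png

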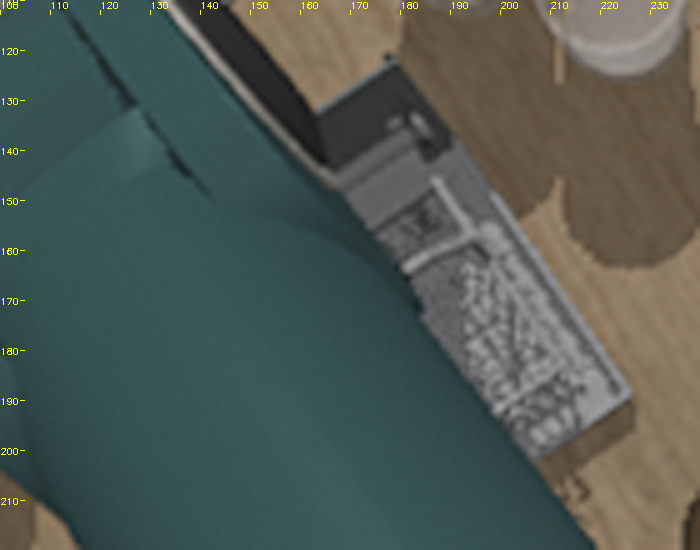

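Run:
```python
from h import *
robot.gripper_to(.0); st("closed")
print(L([*H,.175],.05,threshold=10)); s=st("lift")
p=C(H,DY,-.075)
print(L([*p,.175],.1,threshold=10)); st("fwd")
L([*p,.30],.15); st("up")
crop("top",100,110,160,120,"g2.png",5)
```

```text
closed t4.9 [0.5265 0.485  0.153 ] F [-1.2 -0.7 -0.2] op 0.0110
False
lift t5.5 [0.5265 0.485  0.1751] F [ 0.2  0.4 -2.8] op 0.0109
False
fwd t6.4 [0.4644 0.4437 0.175 ] F [-0.1  0.8 -1.9] op 0.0111
up t7.4 [0.4638 0.4433 0.2989] F [-0.3 -0.5 -1.5] op 0.0113
```

View pics/g2.png

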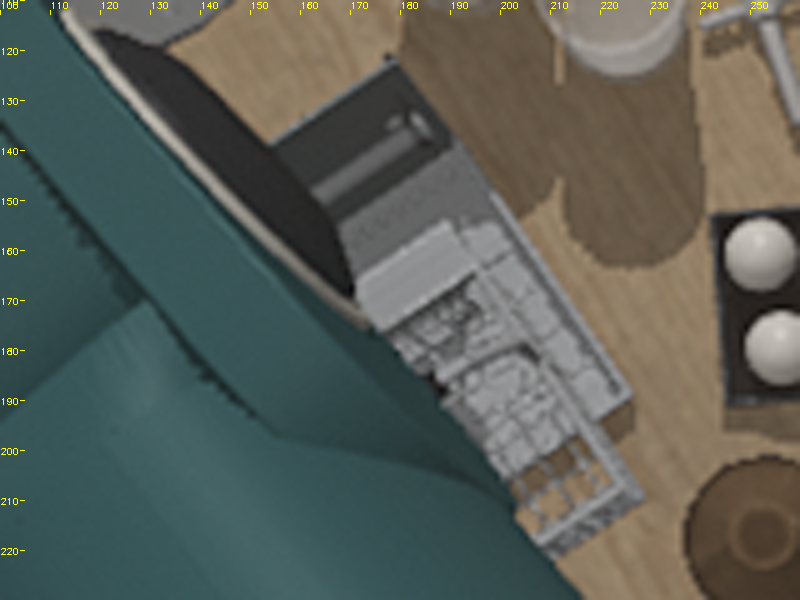

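Run:
```python
from h import *
p=C(H,DY,-.075)
a=C(CB,CY,-.11)
for z in(.40,.30,.23): print(robot.ik(np.array([*a,z]),O(CY)))
L([*p,.40],.15)
robot.move_linear(np.array([*a,.40]),velocity=.18,frame=O(CY)); st()
L([*a,.28],.15);st()
crop("top",280,110,150,115,"g3.png",5)
crop("scene",290,110,160,150,"g3s.png",4)
```

```text
[-0.66190541 -0.19566192  0.55061809  1.87769152  0.10289094  1.43195481
  0.36587123]
[-0.61650357 -0.12278222  0.55763433  2.04942555  0.06966566  1.19732123
  0.41228988]
[-0.58229232 -0.0323755   0.56302903  2.14857838  0.02027141  1.02048668
  0.46989814]
 t11.0 [ 0.395  -0.0249  0.3999] F [-0.1 -0.8 -2.5] op 0.0109
 t12.0 [ 0.3954 -0.0252  0.2807] F [-0.   0.1 -2.4] op 0.0110
```

View pics/g3.png

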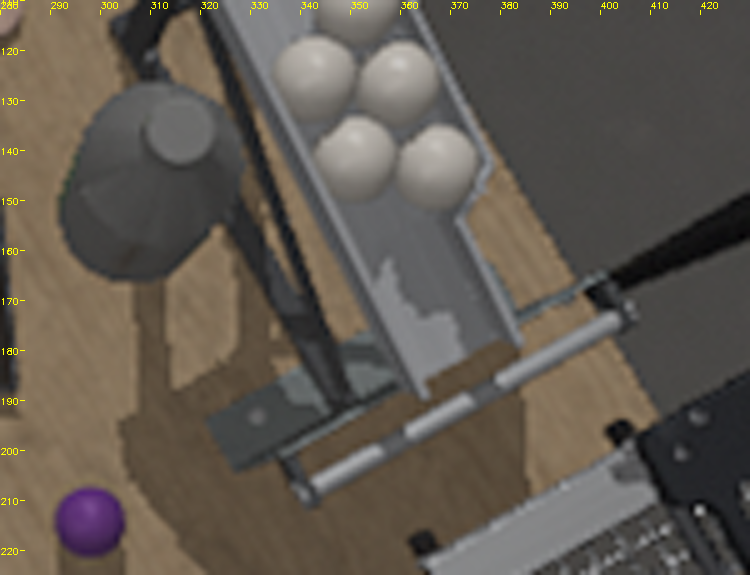

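View pics/g3s.png

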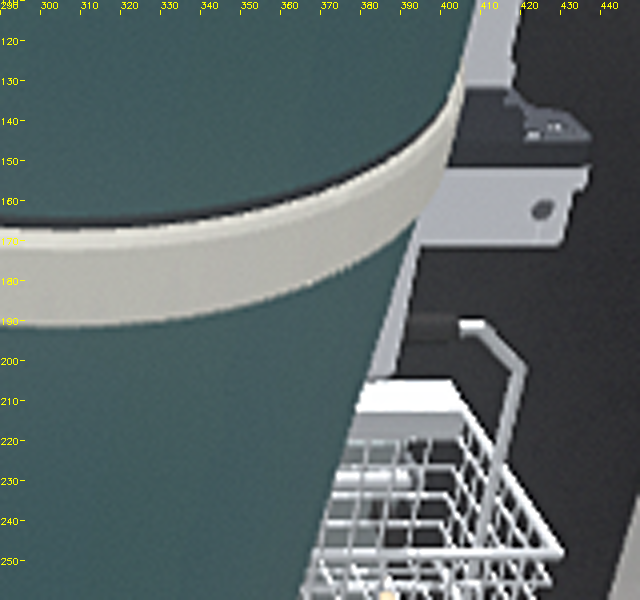

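Run:
```python
from h import *
a=p2w("top",363.5,217.5,.14);b=p2w("top",403,195.5,.14);m=(a+b)/2
print(Rz(CY).T[:2,:2]@(m[:2]-CB),np.linalg.norm(a-b),np.arctan2(a[0]-b[0],-(b[1]-a[1])) )
# lip corner front-left & right at z ~.215
a=p2w("top",365,222,.215);b=p2w("top",406,198,.215);m=(a+b)/2
print(Rz(CY).T[:2,:2]@(m[:2]-CB),np.linalg.norm(a-b),np.arctan2(a[0]-b[0],a[1]-b[1]))
```

```text
[-0.0417955   0.00142262] 0.09999064143627776 -0.5039364850101968
[-0.04270726  0.02201885] 0.09645034903525208 -0.5247417204461675
```

Run:
```python
from h import *
L([*C(CB,CY,-.11,-.001),.232],.12);st()
print(L([*C(CB,CY,-.055,-.001),.232],.06,threshold=8));s=st("in")
crop("top",280,110,150,115,"g4.png",5)
```

```text
t12.6 [ 0.3957 -0.0261  0.2326] F [-0.6  0.3 -1.8] op 0.0111
False
in t13.7 [4.435e-01 1.000e-04 2.320e-01] F [ 0.9  1.  -3. ] op 0.0111
```

View pics/g4.png

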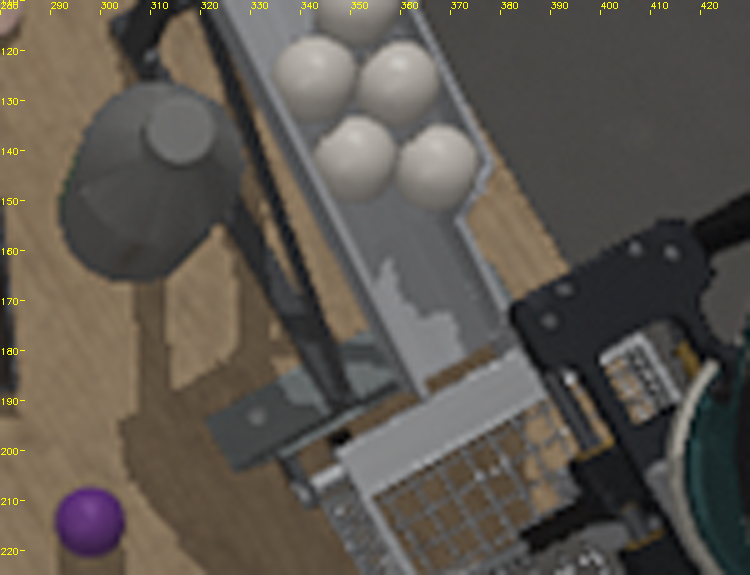

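Run:
```python
from h import *
p=C(CB,CY,-.055,-.001)
print(L([*p,.195],.04,threshold=5));s=st("down")
crop("top",280,110,150,115,"g5.png",5)
```

```text
True
down t14.4 [4.429e-01 1.000e-04 2.022e-01] F [-0.6  0.1 -1.9] op 0.0108
```

View pics/g5.png

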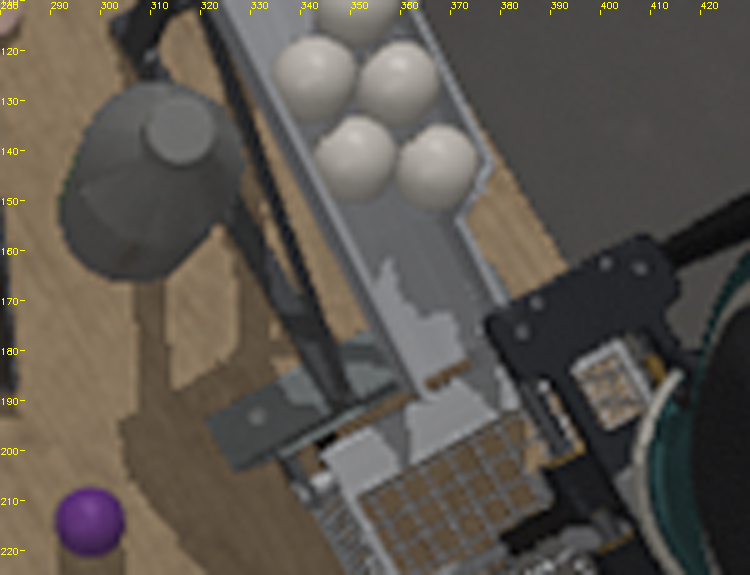

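Run:
```python
from h import *
robot.gripper_to(.045); st("open")
s=robot.get_state();p=np.array(s["ee_pos"]);p[2]=.30
L(p,.15);L([.42,.2,.36],.25);st()
crop("top",280,110,150,115,"g6.png",5)
crop("scene",290,190,120,100,"g6s.png",6)
```

```text
open t15.2 [4.431e-01 2.000e-04 2.029e-01] F [-0.  -0.2  0.3] op 0.0448
 t17.0 [0.4202 0.1986 0.3594] F [0.5 0.1 0.6] op 0.0451
```

View pics/g6.png

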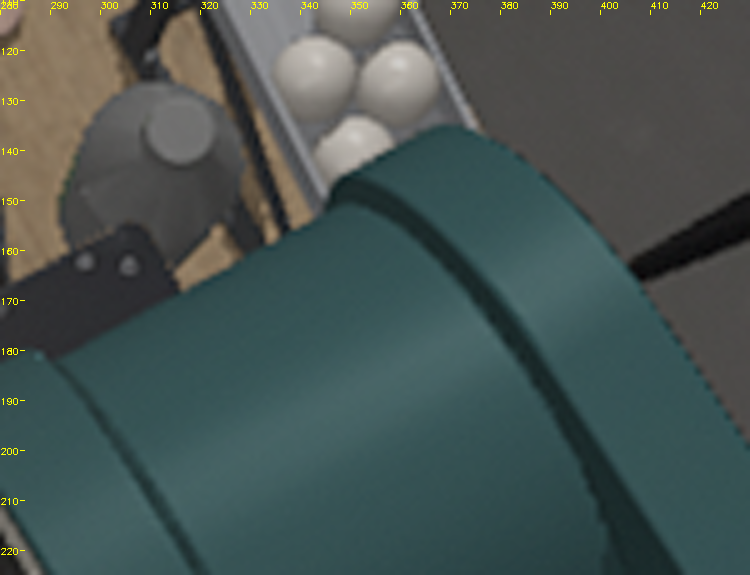

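View pics/g6s.png

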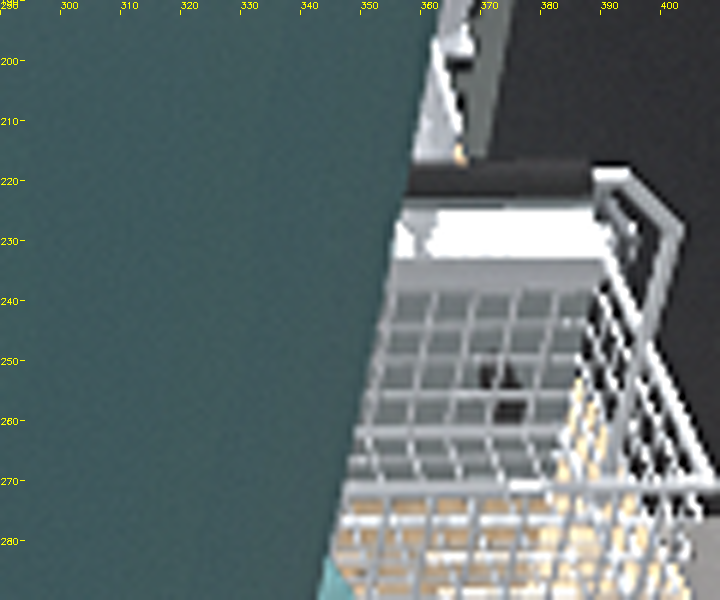

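Run:
```python
from h import *
robot.move_ptp(np.array([.47,.44,.33]),O(HY));st()
crop("top",300,120,120,110,"g7.png",5)
crop("scene",290,190,120,120,"g7s.png",5)
crop("top",225,140,80,60,"g7t.png",8)
```

```text
t18.1 [0.4708 0.4384 0.3307] F [0.3 0.7 0.2] op 0.0451
```

View pics/g7.png

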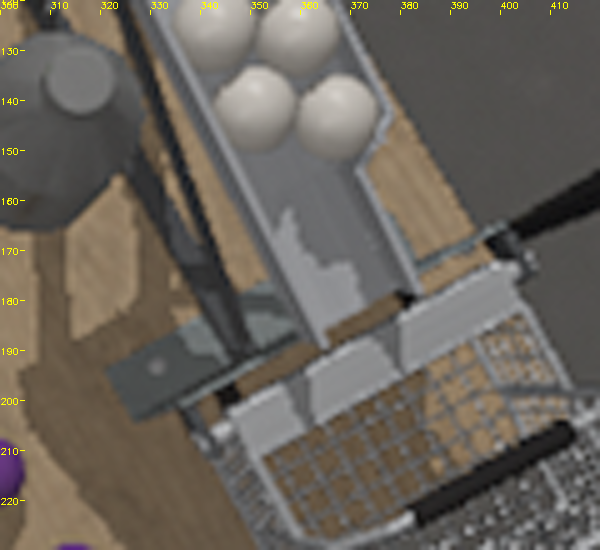

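View pics/g7s.png

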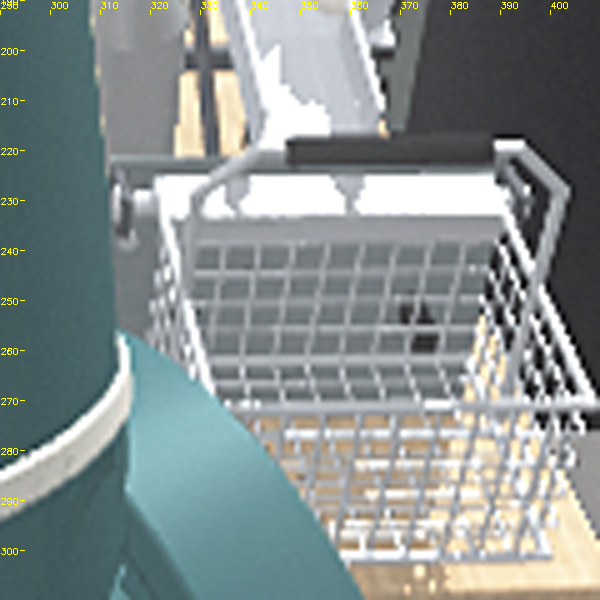

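View pics/g7t.png

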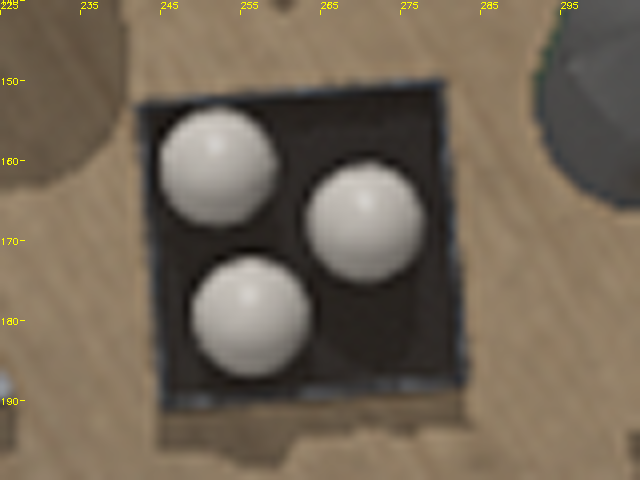

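```bash
cat > tray.py <<'E'
from h import *
def balls(im=None,name=None):
    if im is None: im=robot.grab_frame("top")
    x0,y0,x1,y1=232,140,294,200
    c=im[y0:y1,x0:x1].astype(int);m=((c.min(2)>95)&(c.max(2)-c.min(2)<28)).astype(np.uint8)
    m=cv2.morphologyEx(m,cv2.MORPH_OPEN,np.ones((5,5),np.uint8))
    n,l,s,ce=cv2.connectedComponentsWithStats(m)
    return [(p2w("top",ce[i][0]+x0,ce[i][1]+y0,.021),int(s[i][4]),(ce[i]+[x0,y0]).round(1)) for i in range(1,n) if s[i][4]>60]
def rect_circ(c,th,a,b,o,r): # rectangle centre c, axis th half a, perp half b; circle o r
    d=Rz(th)[:2,:2].T@(np.array(o[:2])-c[:2]);k=np.maximum(np.abs(d)-[a,b],0);return np.hypot(*k)-r
def best(i,P,opn=.046):
    out=[]
    for th in np.radians(np.arange(-90,90,5)):
        e=Rz(th)[:2,0];m=1
        for s in(1,-1):
            c=P[i][:2]+s*e*(opn/2+.00625)
            for j,p in enumerate(P):
                if j!=i: m=min(m,rect_circ(c,th,.00625,.010,p,.018))
        for o,r in(((.432,.296),.040),((.60,.163),.040)): m=min(m,.6*rect_circ(P[i][:2],th,.09,.039,o,r))
        out.append((m,th))
    return sorted(out)[::-1][:4]
E
python3 - <<'E'
from tray import *
B=balls();P=[b[0] for b in B]
for i,b in enumerate(B): print(b,[(round(m,4),round(np.degrees(t))) for m,t in best(i,P)])
for s in(1,-1):
  for dy in (-.03,0,.03): print(robot.ik(np.array([*C(CB,CY,-.092,dy),.15]),O(CY+s*np.pi/2)))
for p in P:
  for th in(-90,-45,0,45,90): q=robot.ik(np.array([p[0],p[1],.033]),O(np.radians(th)));print(th,None if q is None else q.round(2))
E
```

```text
(array([0.57756973, 0.30176278, 0.021     ]), 146, array([251.2, 160. ])) [(np.float64(0.0092), -40), (np.float64(0.0087), -35), (np.float64(0.0057), -30), (np.float64(0.0057), -45)]
(array([0.55958266, 0.25455347, 0.021     ]), 145, array([270., 167.])) [(np.float64(0.0072), 25), (np.float64(0.0042), 30), (np.float64(0.0038), 20), (np.float64(0.0017), -10)]
(array([0.52997327, 0.29027495, 0.021     ]), 145, array([255.8, 178.7])) [(np.float64(0.0098), 75), (np.float64(0.009), 70), (np.float64(0.0074), 80), (np.float64(0.0073), 65)]
[-0.37188083  0.17159789  0.43918561  2.16701637 -0.09933371  0.82145333
  2.20021526]
[-0.41769816  0.1384852   0.41340617  2.20133246 -0.0762956   0.81476499
  2.11537242]
[-0.46364999  0.10856627  0.38420449  2.2316394  -0.05610089  0.81003264
  2.02800469]
[-0.65952186  0.20552415  0.76646682  2.17439519 -0.19345842  0.82752732
 -0.84267145]
[-0.71281089  0.16302536  0.7410119   2.20886605 -0.15074761  0.81765528
 -0.94572071]
[-0.76653756  0.12467618  0.71315794  2.239363   -0.11246604  0.81089302
 -1.05038502]
-90 [-0.92  0.76  0.57  1.68 -0.51  0.85 -1.71]
-45 [-0.84  0.73  0.44  1.68 -0.39  0.82 -1.01]
0 [-0.75  0.71  0.31  1.68 -0.28  0.8  -0.31]
45 [-0.68  0.69  0.21  1.67 -0.19  0.79  0.4 ]
90 [-0.59  0.69  0.09  1.67 -0.08  0.79  1.11]
-90 [-0.89  0.71  0.56  1.78 -0.5   0.8  -1.64]
-45 [-0.8   0.68  0.44  1.78 -0.4   0.77 -0.94]
0 [-0.72  0.66  0.32  1.78 -0.29  0.76 -0.25]
45 [-0.64  0.64  0.22  1.77 -0.2   0.75  0.47]
90 [-0.56  0.63  0.11  1.77 -0.09  0.74  1.17]
-90 [-0.96  0.69  0.55  1.81 -0.49  0.78 -1.72]
-45 [-0.88  0.66  0.44  1.81 -0.39  0.76 -1.02]
0 [-0.79  0.64  0.31  1.8  -0.27  0.74 -0.33]
45 [-0.71  0.63  0.21  1.8  -0.18  0.73  0.38]
90 [-0.62  0.62  0.09  1.8  -0.08  0.73  1.09]
```

```bash
cat >> tray.py <<'E'
VIEW=np.array([.47,.44,.33])
def pick(i=None,dy=0):
    B=balls();P=[b[0] for b in B];print("balls",[(b[2].tolist(),b[1]) for b in B])
    c=[(best(k,P)[0],k) for k in range(len(P))]
    (m,th),k=max(c) if i is None else c[i]
    p=P[k];print("take",p.round(4),"th",round(np.degrees(th)),"clear",round(m,4))
    robot.gripper_to(.047)
    if th<-.8: th+=np.pi
    robot.move_ptp(np.array([p[0],p[1],.20]),O(th))
    L([p[0],p[1],.09],.15)
    r=L([p[0],p[1],.031],.06,threshold=6)
    robot.gripper_to(0);s=st("grip %s"%r)
    if not .030<s["opening"]<.040: print("MISS");return False
    L([p[0],p[1],.30],.2);s=st("lifted")
    return .030<s["opening"]<.040
def drop(dy):
    q=C(CB,CY,-.092,dy)
    robot.move_ptp(np.array([*q,.30]),O(CY+np.pi/2))
    r=L([*q,.150],.12,threshold=6);st("drop %s"%r)
    if r: return
    robot.gripper_to(.050);robot.pause(.2)
    L([*q,.30],.2)
E
python3 - <<'E'
from tray import *
if pick():
    drop(0.03)
robot.move_ptp(VIEW,O(HY));st()
crop("top",225,120,195,120,"t1.png",4)
E
```

```text
balls [([251.2, 160.0], 146), ([270.0, 167.0], 145), ([255.8, 178.8], 145)]
take [0.5298 0.2903 0.021 ] th 75 clear 0.01
grip False t21.9 [0.5299 0.2904 0.0312] F [-0.3 -0.1  1.5] op 0.0349
lifted t23.4 [0.5294 0.2901 0.299 ] F [-0.1 -0.2 -1.1] op 0.0349
drop False t26.0 [0.3967 0.0098 0.1505] F [ 0.5 -0.8 -1. ] op 0.0348
 t29.5 [0.4704 0.4394 0.3299] F [-0.8  0.1  0.6] op 0.0500
```

View pics/t1.png

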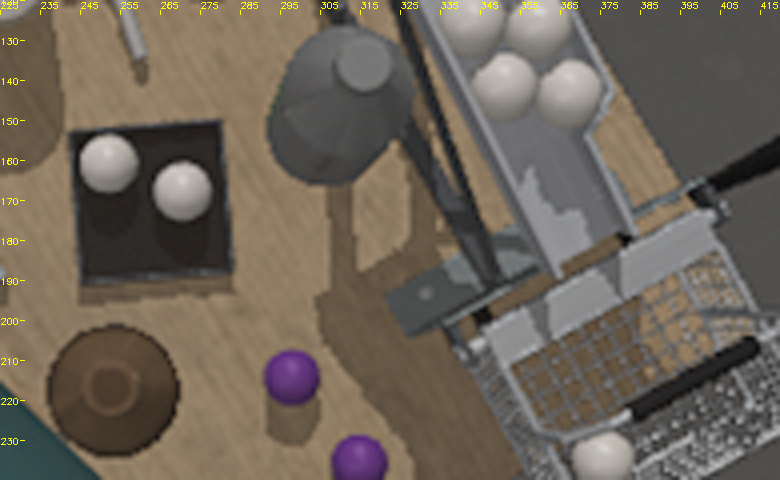

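Ball is in the basket (at ~375,235). The next two follow.

Run:
```python
from tray import *
if pick():
    drop(-0.03)
robot.move_ptp(VIEW,O(HY))
if pick():
    drop(0.0)
robot.move_ptp(VIEW,O(HY));st()
crop("top",225,120,195,140,"t2.png",4)
```

```text
balls [([251.2, 160.0], 146), ([270.0, 167.0], 145)]
take [0.5776 0.3018 0.021 ] th -35 clear 0.0094
grip True t33.0 [0.5773 0.3014 0.0307] F [ 1.5 -0.7  5.4] op 0.0347
lifted t34.5 [0.5772 0.3016 0.2989] F [ 0.2  0.2 -1.1] op 0.0348
drop False t38.7 [ 0.4255 -0.0429  0.1505] F [-0.6  0.3 -0.7] op 0.0345
balls [([270.0, 167.0], 145)]
take [0.5596 0.2546 0.021 ] th 30 clear 0.0123
grip False t46.0 [0.5597 0.2546 0.0312] F [0.2 0.4 1.8] op 0.0345
lifted t47.5 [0.5592 0.2544 0.299 ] F [-0.7 -0.  -0.9] op 0.0347
drop False t50.8 [ 0.4111 -0.0166  0.1505] F [ 0.4  0.3 -0.7] op 0.0347
 t54.5 [0.4703 0.4395 0.3299] F [-1.   0.4 -0.2] op 0.0501
```

View pics/t2.png

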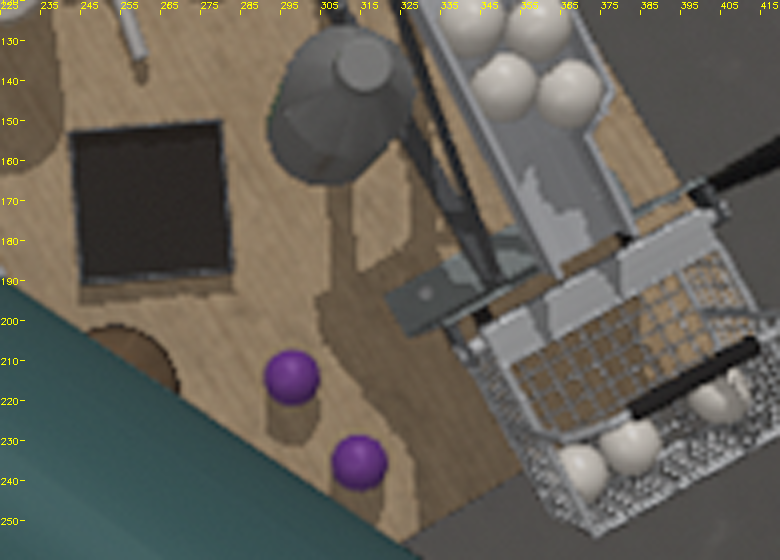

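```bash
cat > nudge.py <<'E'
from h import *
CO=np.array([.506,.0363]);tt=np.tan(np.radians(14))
def ballxy(u,v):
    z=.18
    for _ in range(5):
        w=p2w("top",u,v,z);c=Rz(CY).T[:2,:2]@(w[:2]-CO);z=.146+c[0]*tt+.0186
    return c
def chuteballs(im=None):
    if im is None: im=robot.grab_frame("top")
    # mask of pan region
    poly=[]
    for x,y in((0,.022),(.242,.022),(.242,-.044),(.072,-.044),(.058,-.022),(0,-.022)):
        poly.append(w2p("top",[*C(CO,CY,x,y),.146+x*tt+.018])[0])
    M=np.zeros(im.shape[:2],np.uint8);cv2.fillPoly(M,[np.array(poly).round().astype(np.int32)],1)
    g=cv2.medianBlur(cv2.cvtColor(im,cv2.COLOR_RGB2GRAY),3);big=cv2.resize(g,None,fx=4,fy=4,interpolation=cv2.INTER_CUBIC)
    h=cv2.HoughCircles(big,cv2.HOUGH_GRADIENT,1,50,param1=80,param2=18,minRadius=28,maxRadius=40)
    out=[]
    for u,v,r in (h[0] if h is not None else []):
        u,v=(u+.5)/4-.5,(v+.5)/4-.5
        if M[int(v),int(u)] and g[int(v),int(u)]>125: out.append((ballxy(u,v),(round(u,1),round(v,1))))
    return sorted(out,key=lambda o:o[0][0])
def tip(x,y,h): # TCP position for tip h above the floor at chute x,y
    return np.array([*C(CO,CY,x,y),.146+x*tt+h+.019])
E
python3 - <<'E'
from nudge import *
for b in chuteballs(): print(b[0].round(4),b[1])
for a in (351,109),(343,125.5),(360,126),(351,142),(367.5,143): print(a,ballxy(a[0]-.5,a[1]-.5).round(4))
for x in(.05,.12): print(robot.ik(tip(x,.005,.008),O(CY)))
E
```

```text
(351, 109) [ 0.1574 -0.0245]
(343, 125.5) [0.1357 0.0058]
(360, 126) [ 0.118  -0.0261]
(351, 142) [0.0979 0.0058]
(367.5, 143) [ 0.0795 -0.0249]
[ 0.22509037  0.36746158 -0.49022106  1.82550398  0.20262943  0.99815336
  0.15214053]
[ 0.13900321  0.46196368 -0.46633386  1.64453743  0.22805932  1.08943622
  0.10860414]
```

Run:
```python
from nudge import *
robot.gripper_to(0)
p=tip(.050,.008,.008);robot.move_ptp(np.array([p[0],p[1],.33]),O(CY));st()
L([p[0],p[1],.22],.15)
print(L(p,.06,threshold=5));st("in")
im=crop("top",298,60,122,130,"n0.png",5)
```

```text
t56.9 [0.546  0.0687 0.3301] F [1.4 1.5 0.2] op 0.0006
False
in t58.5 [0.5462 0.0674 0.1856] F [-0.7  0.   0.6] op 0.0003
```

View pics/n0.png

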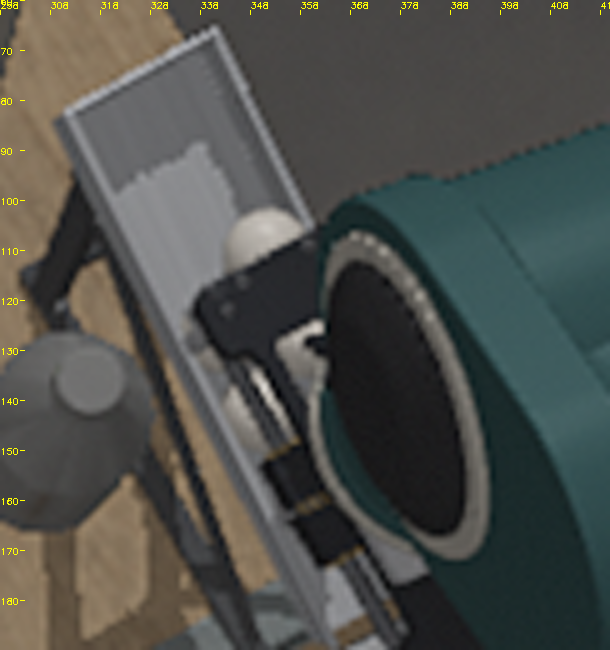

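Tool is in the track below the blocking ball (~347,142). Push up, hold, look.

Run:
```python
from nudge import *
print(L(tip(.122,.008,.008),.06,threshold=15));st("pushed")
im=crop("top",298,60,122,130,"n1.png",5)
robot.pause(1.2)
st("held");crop("top",298,60,122,130,"n2.png",5)
p=tip(.122,.008,.12);L(p,.3);robot.pause(1.0);st("up")
crop("top",298,60,122,160,"n3.png",4)
crop("scene",290,130,120,170,"n3s.png",3)
```

```text
False
pushed t60.0 [0.6092 0.102  0.2035] F [-1.   0.2  0.2] op 0.0005
held t61.2 [0.6092 0.1018 0.2034] F [-1.  -0.  -0.7] op 0.0004
up t62.8 [0.6093 0.1018 0.3155] F [ 0.1  0.1 -0.4] op 0.0005
```

View pics/n2.png

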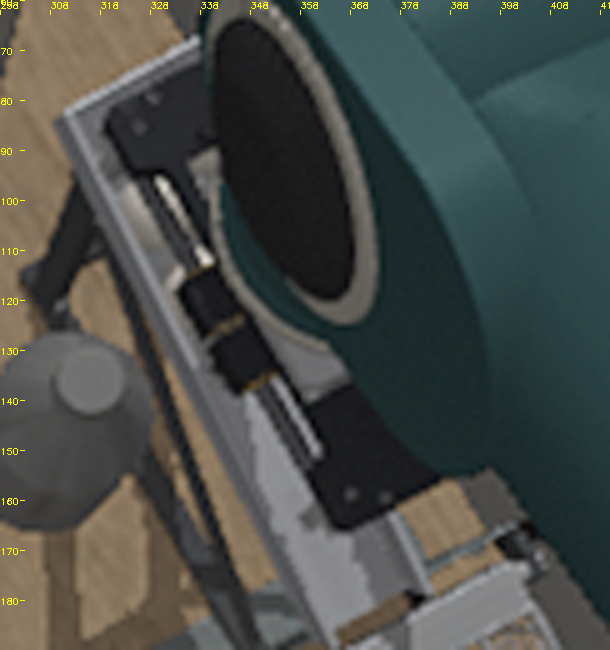

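View pics/n3.png

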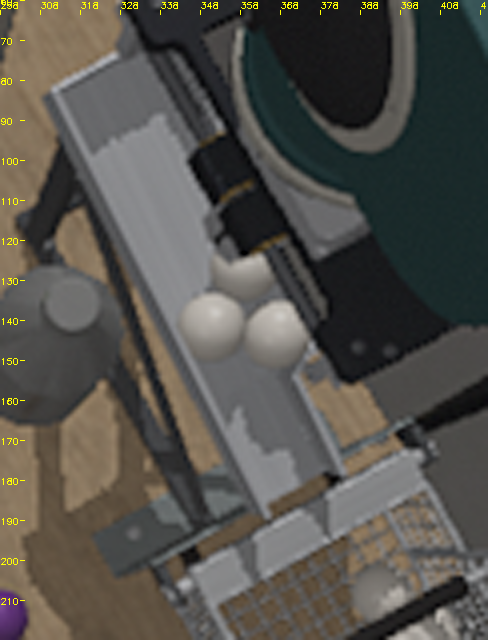

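View pics/n3s.png

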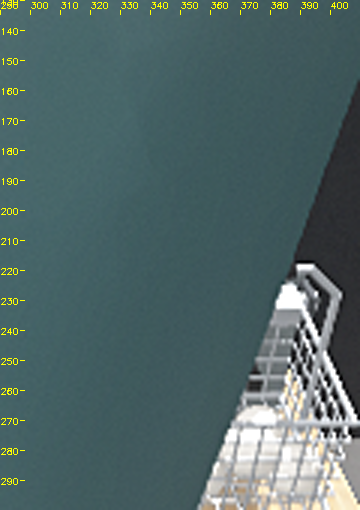

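```bash
cat >> nudge.py <<'E'
def nudge(tag,y=.008):
    p=tip(.050,y,.008);robot.move_ptp(np.array([p[0],p[1],.33]),O(CY))
    L([p[0],p[1],.22],.15)
    if L(p,.06,threshold=5): st("BLOCKED");return
    print(L(tip(.122,y,.008),.06,threshold=15));st("pushed")
    robot.pause(1.2)
    L(tip(.122,y,.12),.3);robot.pause(1.0);st("up")
    crop("top",298,60,122,160,tag+".png",4)
E
python3 - <<'E'
from nudge import *
nudge("n4")
E
```

```text
False
pushed t66.3 [0.6091 0.1017 0.2034] F [ 0.2  0.4 -0.1] op 0.0004
up t69.0 [0.6092 0.1018 0.3154] F [ 0.  -0.1  0.2] op 0.0005
```

View pics/n4.png

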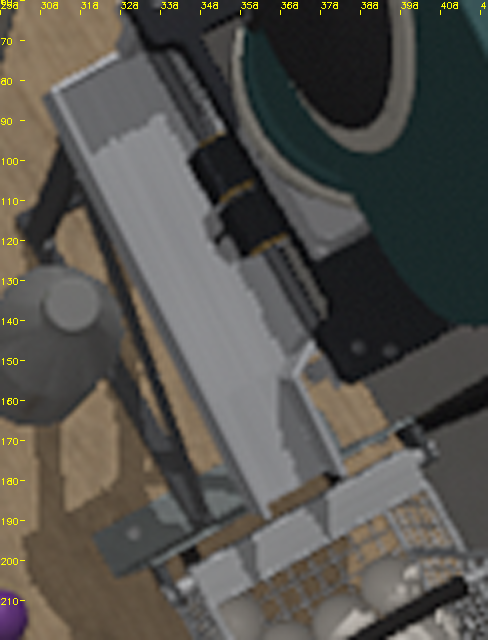

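The pan looks empty. Move to the view pose and count the balls.

Run:
```python
from tray import *
s=robot.get_state();p=np.array(s["ee_pos"]);p[2]=.36;L(p,.2)
robot.move_ptp(VIEW,O(HY));st()
crop("top",300,60,125,115,"b0.png",5)
crop("top",330,165,95,85,"b1.png",8)
crop("scene",300,200,110,110,"b2.png",5)
```

```text
t70.8 [0.4713 0.4388 0.3299] F [ 0.4 -0.4 -0.6] op 0.0005
```

View pics/b1.png

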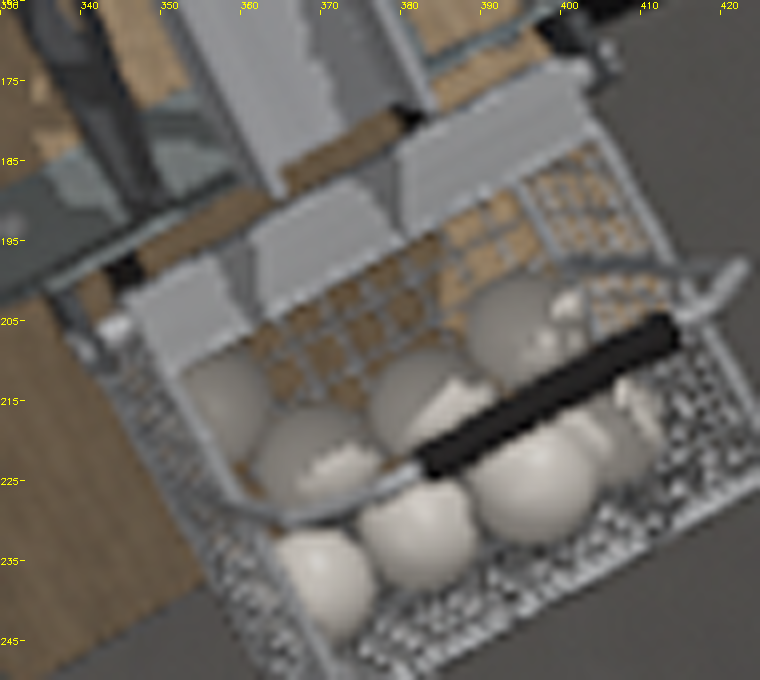

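View pics/b2.png

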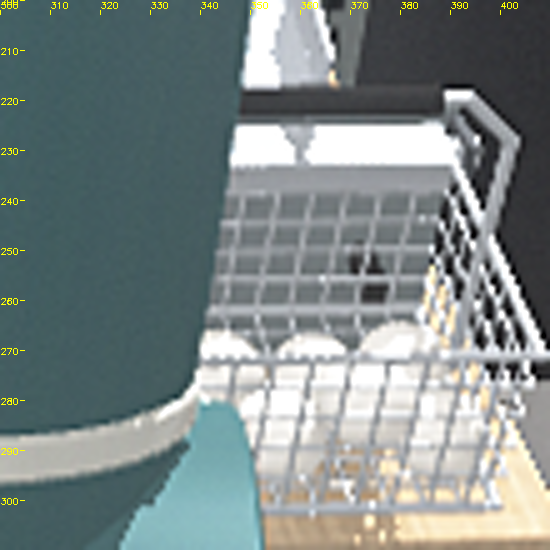

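View pics/b0.png

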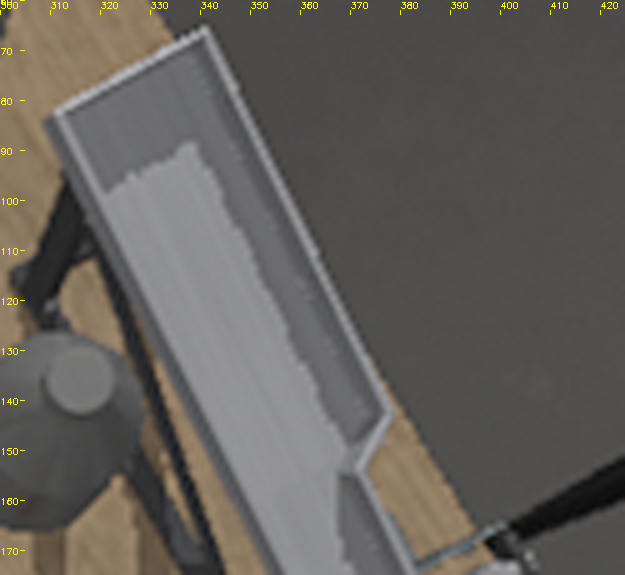

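Run:
```python
from bar import *
q,r=fitbar(np.array([(382.6,222.6),(413.5,205.75)]),z=.198,hw=.038);print(q,r)
print(Rz(CY).T[:2,:2]@(q[:2]-CB))
```

```text
[ 0.43552388 -0.0041126   0.49527383] [-0.7  0.4  0.7 -0.4]
[-0.06427956 -0.00090628]
```

Run:
```python
from h import *
robot.gripper_to(.04)
h=C(CB,CY,-.063,-.001)
robot.move_ptp(np.array([*h,.32]),O(CY));L([*h,.24],.15)
print(L([*h,.198],.05,threshold=5));st()
robot.gripper_to(0);robot.pause(.2);st("grip")
print(L([*h,.226],.04));st("lift")
crop("top",300,130,125,115,"r0.png",5)
crop("scene",300,170,110,130,"r0s.png",4)
```

```text
False
 t75.0 [ 0.4369 -0.0036  0.1982] F [-0.2  0.4  0.4] op 0.0400
grip t75.8 [ 0.436  -0.0041  0.198 ] F [-6.6 -3.4  7.5] op 0.0109
False
lift t76.7 [ 0.4366 -0.0036  0.2259] F [-0.4 -0.6 -7.4] op 0.0111
```

View pics/r0.png

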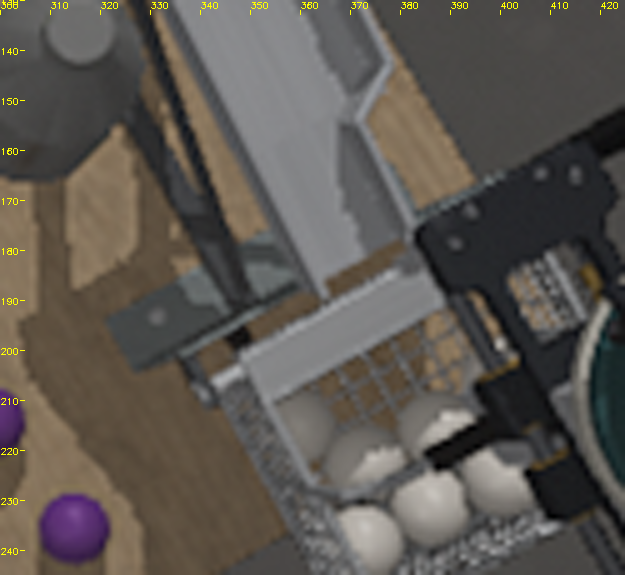

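View pics/r0s.png

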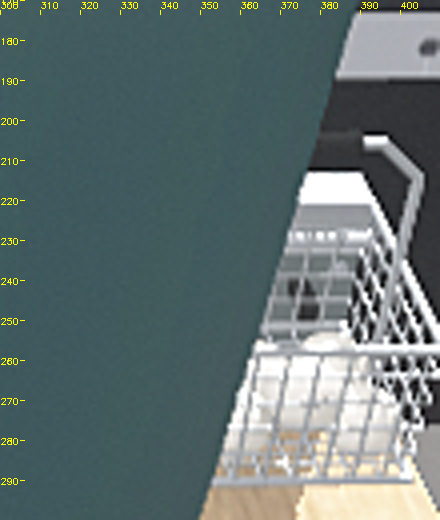

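Run:
```python
from h import *
h=C(CB,CY,-.063,-.001)
b=C(CB,CY,-.12,-.001)
print(L([*b,.228],.06,threshold=6));st("out")
L([*b,.41],.12)
w=C(DB,DY,-.108,-.045)
robot.move_linear(np.array([*w,.41]),velocity=.13,frame=O(DY));st("above")
L([*w,.30],.1);st()
im=crop("top",100,110,160,120,"r1.png",5)
```

```text
False
out t77.8 [ 0.3869 -0.0308  0.228 ] F [ 0.5  0.1 -7.5] op 0.0111
above t83.3 [0.5066 0.4231 0.4101] F [-0.3 -0.9 -6.7] op 0.0112
 t84.5 [0.5067 0.4235 0.3007] F [-1.1  0.2 -6.6] op 0.0113
```

View pics/r1.png

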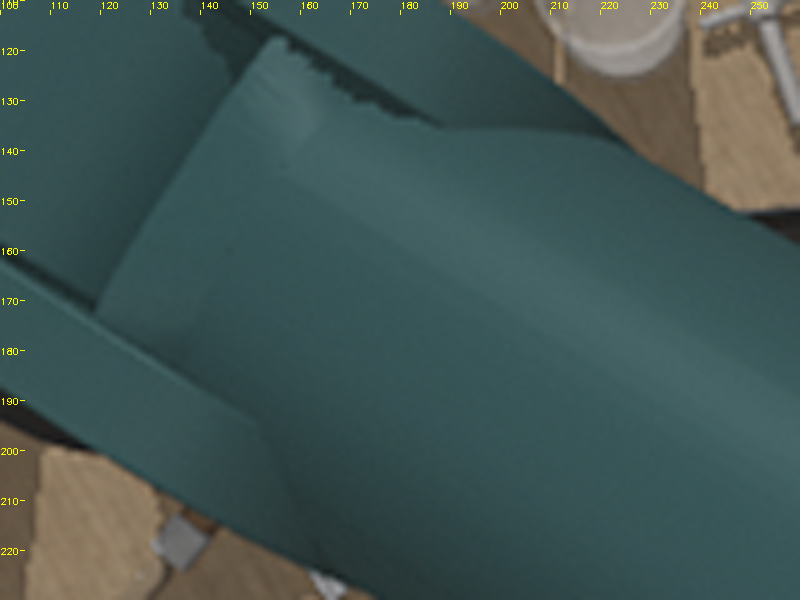

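Run:
```python
from h import *
s=st();print(np.round(s["qpos"],2))
im=robot.grab_frame("scene");cv2.imwrite("pics/r2.png",cv2.resize(im[:,:,::-1],(800,600)))
im=robot.grab_frame("top");cv2.imwrite("pics/r2t.png",cv2.resize(im[:,:,::-1],(800,600)))
```

```text
t84.6 [0.5067 0.4235 0.3007] F [-0.1  0.3 -6.7] op 0.0109
[-0.23  0.53 -0.78  1.4   0.37  1.35 -0.43]
```

View pics/r2.png

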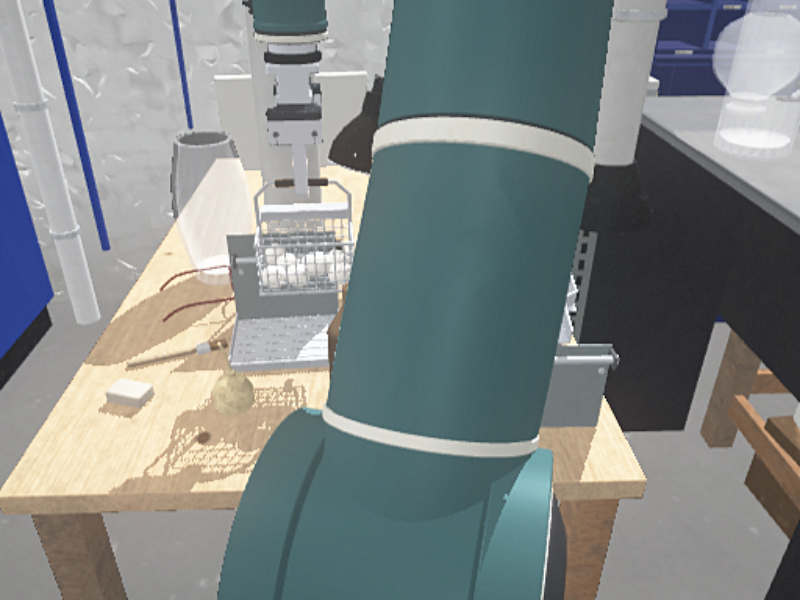

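View pics/r2t.png

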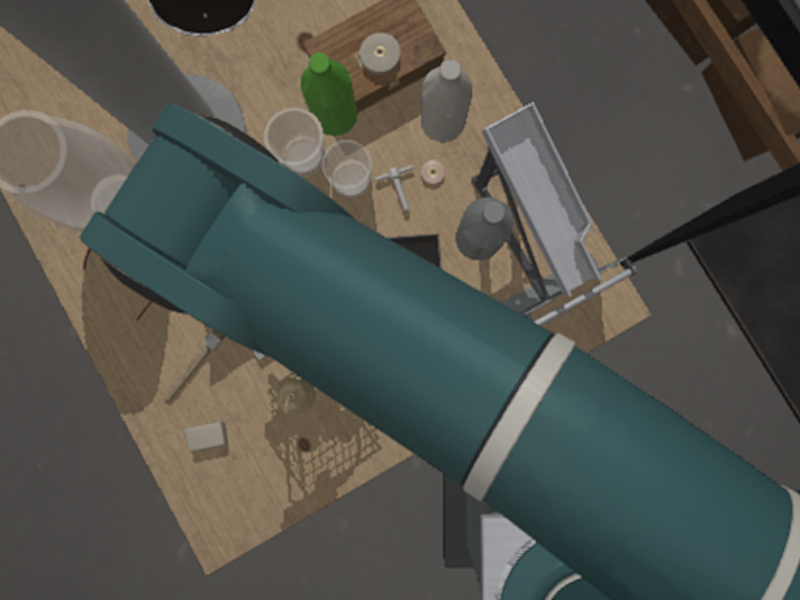

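Run:
```python
from ov import *
im=robot.grab_frame("scene")
q=[*(DB+.019*Rz(DY)[:2,0]),DY];print(q)
seg(im,"scene",q,drip(),140,105,90,140,"r3.png",5)
seg(im,"scene",q,[],140,105,90,140,"r3n.png",5)
```

```text
[np.float64(0.5875300299250739), np.float64(0.5310076235453723), 0.586]
```

View pics/r3.png

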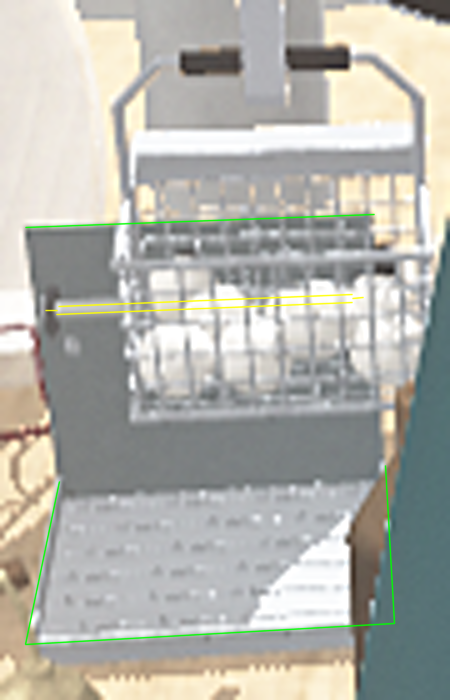

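View pics/r3n.png

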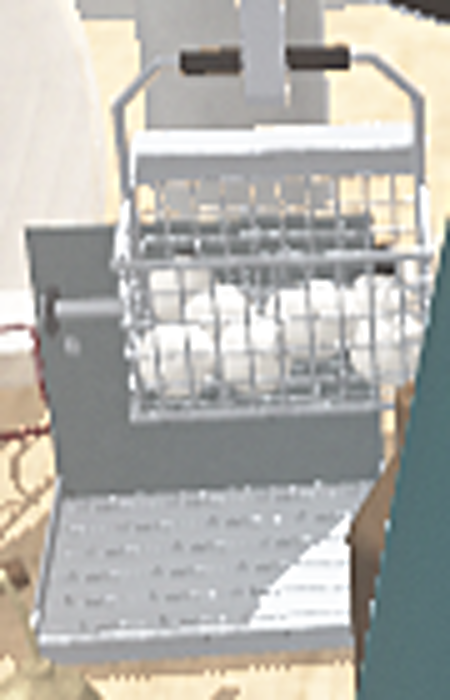

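Run:
```python
from h import *
s=robot.get_state();h=np.array(s["ee_pos"])
B=np.array([(-.055,.07,.083),(-.055,-.07,.083),(.01,.038,.15),(.01,-.038,.15),(-.055,.07,.002),(-.055,-.07,.002),(.055,.07,.086),(.055,-.07,.086)])-[.01,0,.15]
for d in(0,2.5,5,7.5,10):
    a=np.radians(d);Ry=np.array([[np.cos(a),0,-np.sin(a)],[0,1,0],[np.sin(a),0,np.cos(a)]])
    W=(B@Ry.T)@Rz(DY).T+h
    print(d,((w2p("scene",W)+.5-[140,105])*5).round(0).tolist())
```

```text
0 [[111.0, 264.0], [431.0, 252.0], [180.0, 65.0], [350.0, 60.0], [129.0, 426.0], [436.0, 412.0], [129.0, 163.0], [420.0, 153.0]]
2.5 [[112.0, 267.0], [431.0, 255.0], [180.0, 65.0], [350.0, 60.0], [131.0, 425.0], [436.0, 411.0], [129.0, 157.0], [420.0, 147.0]]
5 [[113.0, 270.0], [431.0, 257.0], [180.0, 65.0], [350.0, 60.0], [132.0, 422.0], [435.0, 408.0], [129.0, 151.0], [420.0, 141.0]]
7.5 [[114.0, 272.0], [431.0, 259.0], [180.0, 65.0], [350.0, 60.0], [134.0, 419.0], [434.0, 406.0], [129.0, 145.0], [419.0, 135.0]]
10 [[116.0, 274.0], [431.0, 261.0], [180.0, 65.0], [350.0, 60.0], [135.0, 416.0], [434.0, 402.0], [129.0, 138.0], [419.0, 129.0]]
```

Run:
```python
from h import *
w=C(DB,DY,-.108,-.045)
L([*w,.228],.08);st()
print(L([*C(DB,DY,-.106,.0),.228],.06,threshold=6));st("shift")
print(L([*C(DB,DY,-.0595,.0),.228],.04,threshold=6));st("in")
im=crop("scene",140,105,90,140,"r4.png",5)
```

```text
t85.8 [0.5068 0.4235 0.2286] F [ 0.  -0.  -6.5] op 0.0108
False
shift t86.7 [0.4837 0.4615 0.2279] F [-0.  -1.  -6.7] op 0.0111
False
in t88.0 [0.5219 0.4875 0.2279] F [-1.3 -1.8 -8.5] op 0.0114
```

View pics/r4.png

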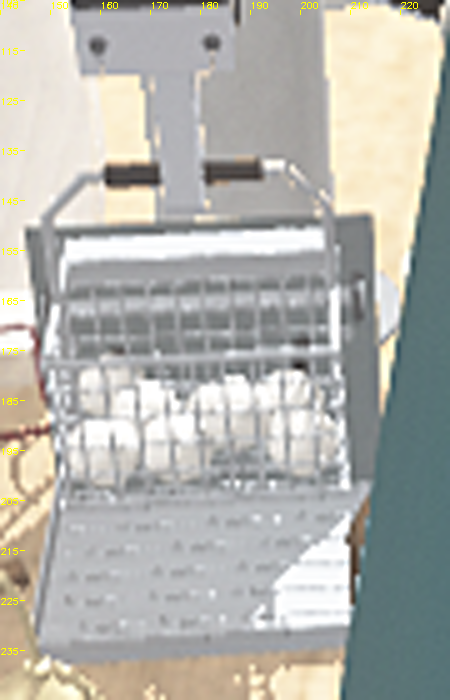

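Run:
```python
from h import *
st()
print(L([*C(DB,DY,-.0595,.0),.194],.03,threshold=6));st("down")
im=crop("scene",140,105,90,140,"r5.png",5)
```

```text
t88.0 [0.5219 0.4875 0.2279] F [-0.9 -0.3 -8.2] op 0.0108
True
down t88.9 [0.522  0.4875 0.1998] F [-0.8 -1.4  4.4] op 0.0111
```

View pics/r5.png

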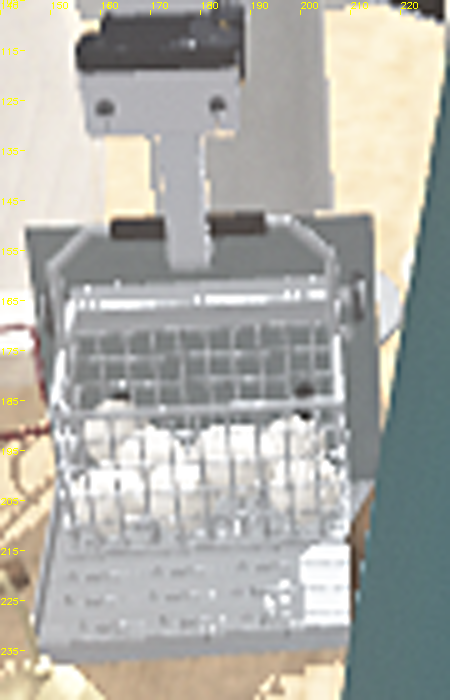

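Run:
```python
from h import *
robot.gripper_to(.022);robot.gripper_to(.045);robot.pause(.3);s=st("open")
p=np.array(s["ee_pos"]);p[2]=.30
L(p,.12);p[2]=.42;L(p,.2);st()
robot.move_ptp(np.array([.45,.05,.40]),O(CY));robot.pause(.3);st("away")
crop("top",100,110,140,120,"f1.png",5)
crop("scene",140,105,110,140,"f2.png",4)
```

```text
open t90.2 [0.5212 0.4867 0.1986] F [-0.8  0.8 -0.1] op 0.0448
 t92.0 [0.5212 0.4865 0.4184] F [ 0.7 -0.5  0.1] op 0.0453
away t93.9 [0.4501 0.0504 0.4   ] F [-0.2  0.1  0.3] op 0.0447
```

View pics/f1.png

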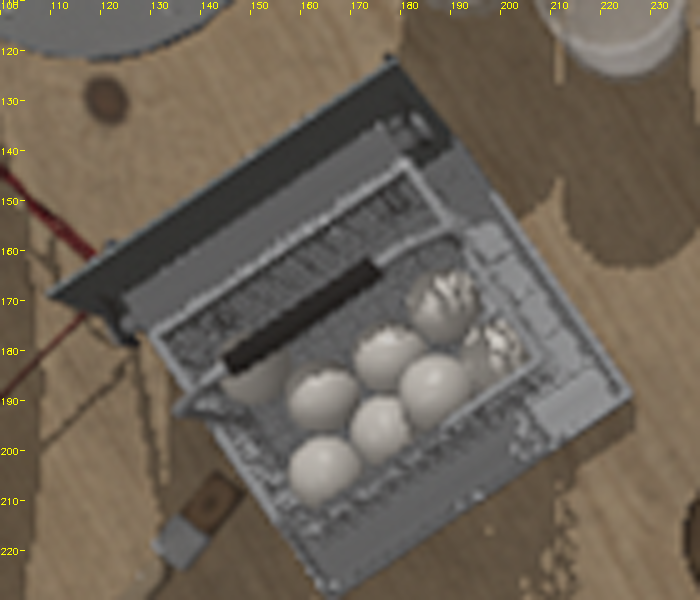

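View pics/f2.png

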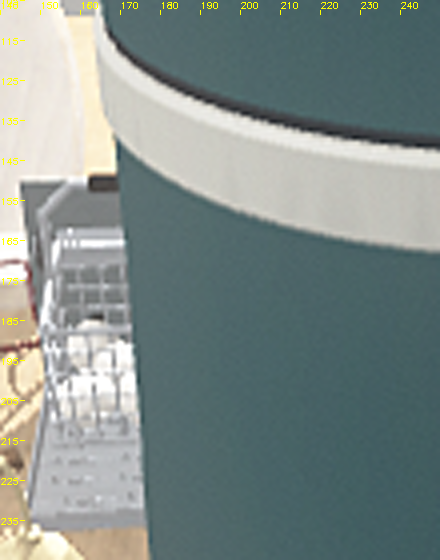

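Run:
```python
from bar import *
q,r=fitbar(np.array([(145.1,182.5),(175.6,162.3)]),z=.198,hw=.038);print(q,r)
print(Rz(DY).T[:2,:2]@(q[:2]-DB))
```

```text
[0.52337362 0.48803794 0.58984882] [ 0.1 -0.  -0.1  0. ]
[-0.05821617 -0.00032   ]
```

Run:
```python
from h import *
im=robot.grab_frame("top");cv2.imwrite("pics/f3.png",cv2.resize(im[:,:,::-1],(800,600)))
```

```text
(no output)
```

View pics/f3.png

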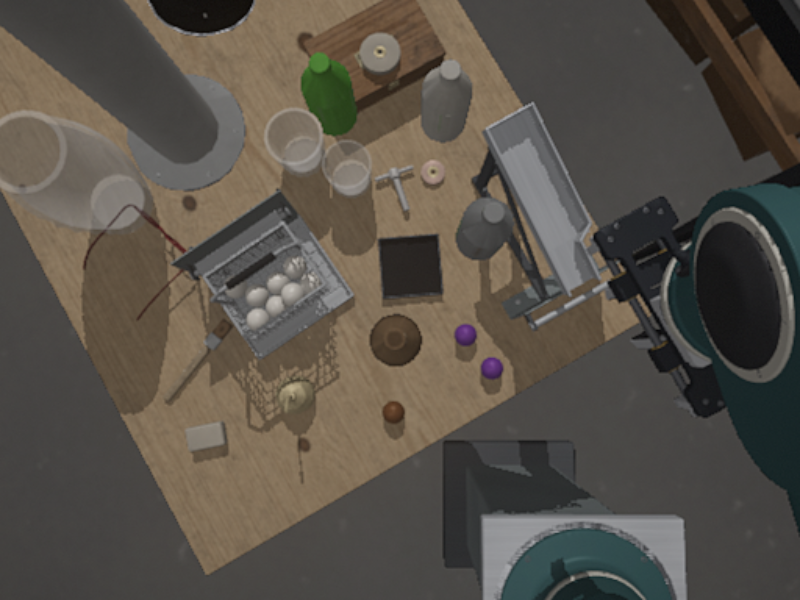

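The basket hangs at (270,280), the tray (410,265) and chute are empty, and the oil can (295,397) is standing. Handing in.

```bash
python3 -c "
from rig import robot
robot.sign_off();print(robot.get_state()['time'])"
```

```text
the job is handed in; nothing more can be done
the job is handed in; nothing more can be done
```

The job is done and handed in at about 94 s. The basket is back on the drip stand's bar with all 8 balls in it.

I hung the empty basket on the chute's bar and moved the three tray balls into it. Two nudges cleared the chute, since the balls jammed once more after the first one. Then I carried the full basket back and hung it on the drip stand.

- **Balls:** the last top picture shows 8 balls in the basket, with the tray and chute empty. When I lifted the full basket off the chute it weighed about 7.4 N, close to the 7.1 N expected for 8 balls.
- **Hanging:** the handle sits about 58 mm in front of the bar and 0.3 mm off its middle. The lip met the bar at the height expected for a full hang. After I let go there was no load on the gripper.
- **Bystanders:** the oil can is upright and the arm is clear of everything.
- **Small disagreements:** my first position for the chute, fitted to the pan, was about 4 mm off its bar, so I measured the bar itself in both cameras. I could not see the hook behind the bar directly, so the final fit is judged from the handle and the contact height. One tray pick stopped early on a light touch, but the ball was gripped and moved normally.

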